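Test the friction hinges of two instrument cases and mark the one that fails

TASK

Test the lid hinges of the two grey instrument cases: lift each lid by its front lip to about half open (some 45 to 55 degrees) and let go, to see whether it stays up or drops. Leave the lid that holds standing half open, let the one that fails fall shut, and then stand the roll of white film upright in the middle of that shut lid as the mark for repair. Do not shift or knock over the things standing in front of the cases.

Things in the scene. Friction and masses are not known exactly. Their poses are not given: they have to be found in the camera images.
- case_a: plain grey lidded instrument case, fixed to the worktop, 150 mm deep (x), 170 wide (y), rim 85 high; hinged lid 16 thick, top at 101 when shut. Origin: centre of the underside, z up; the front faces its own -x, the hinge is at the back (+x). A 6 mm thick lip on the lid, 170 wide, juts 30 out over free space from the front wall. One case stands left, one right of the panel meter, at random
- case_b: the second case, identical to case_a in looks, sizes and frame. Exactly one of the two cases has a worn hinge, which cannot be seen
- case_a_lid (a joint): angle of the lid of case_a in rad: 0 shut, growing as the front edge rises, stop at 1.8. The hinge line is the case's own y direction through point case_a_hinge. A sound hinge needs about 3 to 4 N at the lip to lift (lid 0.24 kg) and then holds any angle; the worn one needs 1 to 1.5 N and, let go, drops shut within half a second
- case_b_lid (a joint): angle of the lid of case_b in rad: 0 shut, growing as the front edge rises, stop at 1.8. The hinge line is the case's own y direction through point case_b_hinge. A sound hinge needs about 3 to 4 N at the lip to lift (lid 0.24 kg) and then holds any angle; the worn one needs 1 to 1.5 N and, let go, drops shut within half a second
- case_a_hinge (a point): hinge line of case_a, at its middle: 75 mm behind the case's centre, 85.5 mm above the worktop
- case_a_lip (a point): middle of the lower outer edge of the lip of case_a (moves with the lid): when shut 106 mm in front of the case's centre, 88.5 mm above the worktop; the lip runs 85 mm either way along the case's y
- case_a_top (a point): middle of the upper face of the lid of case_a (moves with the lid); when shut over the case's centre at 101.5 mm height
- case_b_hinge (a point): hinge line of case_b, at its middle: 75 mm behind the case's centre, 85.5 mm above the worktop
- case_b_lip (a point): middle of the lower outer edge of the lip of case_b (moves with the lid): when shut 106 mm in front of the case's centre, 88.5 mm above the worktop; the lip runs 85 mm either way along the case's y
- case_b_top (a point): middle of the upper face of the lid of case_b (moves with the lid); when shut over the case's centre at 101.5 mm height
- roll: short white roll of sealing film standing on end, 52 mm diameter, 50 mm high, 0.11 kg, 18 mm hole down its axis; it stands at the back between the cases, behind the panel meter. Origin: centre of the underside, z along its axis
- bottle_1: closed amber bottle with a white cap, 52 mm diameter, 150 mm high, standing in front of one front corner of case_a (either one). Origin: centre of the underside
- bottle_2: closed amber bottle with a white cap, 52 mm diameter, 150 mm high, standing in front of one front corner of case_b (either one). Origin: centre of the underside
- dropper_1: small white dropper bottle, 25 mm diameter, 67 mm high, standing in front of the other front corner of case_a. Origin: centre of the underside
- dropper_2: small white dropper bottle, 25 mm diameter, 67 mm high, standing in front of the other front corner of case_b. Origin: centre of the underside
- pc_tower: fixed dark blue computer tower standing at the right of the work, 205 mm wide, 450 mm high, 385 mm deep (its middle 37 mm further from the robot than its origin), a carton on top of it; origin: its underside. Do not hit it
- panel_meter: fixed beige instrument box in the middle of the worktop between the cases, 220 mm deep x 180 mm wide x 170 mm high, its own x, y, z; turned about 14 degrees, front towards the robot; origin: middle of the underside. Do not hit it
Not all that is in view belongs to the job. What is shaped like the roll but blue is not meant.

How it is judged (in metres and radians):
On the way:
1. a lid is let go half open and drops by itself: it falls through 34 to 17 degrees with nothing touching it (((value of joint case_a_lid between 0.3 and 0.6 rad and velocity of joint case_a_lid below -0.5 rad/s and contact force between each of the arm, the fingers and case_a_lid below 0.05 N) or (value of joint case_b_lid between 0.3 and 0.6 rad and velocity of joint case_b_lid below -0.5 rad/s and contact force between each of the arm, the fingers and case_b_lid below 0.05 N))), for 0.04 s.
At the end, for the whole second after the job is handed in: The lid that holds stands by itself at 35 to 70 degrees; the lid that failed is shut (within 2 degrees) and the white roll stands upright and at rest on it, its axis within 45 mm of the middle of the lid (((value of joint case_a_lid between 0.61 and 1.22 rad and velocity of joint case_a_lid between -0.02 and 0.02 rad/s and value of joint case_b_lid below 0.03 rad and horizontal distance between roll and case_b_top below 0.045 m and height (world z) of roll between 0.096 and 0.112 m and angle between roll's own z axis and vertical below 0.1 rad and linear speed of roll below 0.02 m/s) or (value of joint case_b_lid between 0.61 and 1.22 rad and velocity of joint case_b_lid between -0.02 and 0.02 rad/s and value of joint case_a_lid below 0.03 rad and horizontal distance between roll and case_a_top below 0.045 m and height (world z) of roll between 0.096 and 0.112 m and angle between roll's own z axis and vertical below 0.1 rad and linear speed of roll below 0.02 m/s))); the robot touches nothing.
It fails at once if a thing standing in front of the cases is shifted by more than 30 mm or tipped over (distance of any of bottle_1, bottle_2, dropper_1, dropper_2 from where it was at the start of the episode above 0.03 m or angle between any of bottle_1, bottle_2, dropper_1, dropper_2's own z axis and vertical above 0.4 rad).
It fails at once if a lid is thrown open past 80 degrees (value of joint any of case_a_lid, case_b_lid above 1.4 rad).
It also fails if it takes over 72 s, if anything falls off the work surface, if the arm or the gripper's body presses on something with over 40 N, if the wrist force passes 120 N, or if a joint passes its speed limit or range.

ROBOT

A 7-joint arm with a two-finger parallel gripper is mounted at the origin on a cart in front of the work surface, level with it; the furniture and walls round the work are solid. World frame = base frame: x ahead of the robot, y to its left, z up, the work surface at z = 0. Lengths are in mm, angles in rad, forces in N, time in s.
With the tool pointing down it reaches from about 350 to 900 mm from the base axis. Payload 8.1 kg.
Tool frame: the origin (TCP) lies midway between the tips of the shut fingers; the grasp point (between the pads) lies 19 mm behind it; z points along the fingers, y is the line along which they close (so a half turn about z gives the same grasp; the last joint's range is limited). The gripper opens to 85 mm and grips with 20 to 120 N. Pads are 22 mm wide; open, the fingers measure 114 mm over their backs; the gripper's body (76 mm by 85 mm) begins 54 mm behind the grasp point. The pads swing forward as they close: fully open they stand 13 mm farther back than shut.
Start: joints at [-1.218, 0.434, 0.025, 1.573, -0.012, 1.134, -0.075], TCP at [275.141, 561.194, 231.323] pointing down, gripper open.
Joint ranges: [-2.62, 2.62], [-0.44, 2.09], [-1.27, 1.32], [0.08, 2.57], [-1.32, 4.46], [0.12, 2], [-2.74, 2.74]. Speed limits (rad/s): [2.22, 2.22, 3.01, 3.01, 3.14, 3.14, 3.14].

INTERFACE

Orientations are given as a rotation vector (axis times angle).
In Python, from rig import r gives the robot as it stands.
- The arm moves only by the shell command python3 -m pendant 'ROWS' [FORCE]. ROWS is JSON, a list of rows, each a list of 3 entries, a list of its own where there are three numbers: the turn, a rotation vector about the tool's x, y, z in degrees, then the shift along the tool's x, y, z in m, then the opening, from 0 (shut) to 1 (fully open). In form: [[[ax, ay, az], [x, y, z], gripper], ...]. A call has 1 to 12 rows; each row shifts and turns the commanded pose from where the row before left it, along the tool's axes as they then stand; what a row does not reach is not made up. A row lasts 1/10 s, in which the tool goes at most 50 mm and 8.59 degrees, less where a joint would pass 70% of its speed; a pose out of reach is approached as far as the arm can. A call is refused whole if a number of a shift passes 0.05 or a number of a turn 8.59, either way. A call with a gripper value outside its range is refused whole. The fingers move at their own pace and stop on an object; FORCE is the grip in N (left out, the last holds). Time passes only in rows, so rows that do not move let the fingers close. It gives the time, the measured TCP pose, the force, the opening and the grip force at its end, in the units of the state.
- r.state(): the state, without advancing time (a new reading comes with each control period).
- r.grab_frame(name): name is "scene" or "top" or "wrist"; returns the picture (480x640x3 uint8, blue, green, red); there is no depth.
- r.calibration(name): a dict with "mtx" (3x3 intrinsics, pixels), "rvec" (rotation vector, rad) and "tvec" (3), from world to camera coordinates, as OpenCV has them. Camera axes: x right, y down, z forward; pixel columns grow to the right and rows downward; lengths in mm; the calibration is good to about 2 mm. A picture is of the moment at which its call begins: read the wrist's pose just before it. calibration takes no time and is no camera call; for the wrist camera it gives the pose at the moment of the call.
- r.job_done(): hands the job in; it is judged then, once.
The state is a dict: "clock": time; "q": joint angles; "joint_vel": joint speeds; "effort": joint torques, N m; "tool_pos": TCP position; "orientation": TCP orientation; "ft_force": force on the tool from outside, world axes, zero at the start; "wrist_torque": the same for the moment, N m; "grip_width": finger opening in mm; "finger_force": force on a finger pad.
Only numpy, scipy, OpenCV 4.12 (cv2) and the standard library are available. Lean on these libraries where they do the work, as an engineer would, in place of code of your own. Each camera call takes 0.05 s, during which the arm holds its last target. There are 200 camera calls.

## Working session

There is one attempt and no reset: what is moved stays moved. The work goes in short steps, Python scripts to look and compute and a shell command to move; the robot and the scene stay as the last step left them, time stands still between calls to the robot, and variables do not carry over. Pictures are saved under pics/ and viewed, at most 10 in all, crops included, and the job is handed in when it is done.

```bash
ls; mkdir -p pics; python3 - <<'E'
from rig import r
import cv2,numpy as np
s=r.state();print(s)
for n in("scene","top"):
    f=r.grab_frame(n);cv2.imwrite(f"pics/{n}0.png",f)
    c=r.calibration(n);print(n,c)
print(r.calibration("wrist"))
E
```

```text
pics
{'clock': 0.0, 'q': array([-1.21758127,  0.43525709,  0.02498059,  1.57411103, -0.01158776,
        1.13399511, -0.07510753]), 'joint_vel': array([ 8.92636259e-04,  3.70092990e-05, -8.06430708e-04,  2.45554840e-04,
       -6.72592061e-05,  8.02528584e-04,  2.06160790e-03]), 'effort': array([ 3.75386480e-04, -6.70490742e+01,  1.02536872e+00, -3.16202009e+01,
        1.55917142e-02,  1.28927667e-02,  4.32952550e-05]), 'tool_pos': array([274.95491569, 560.69936519, 230.4994866 ]), 'orientation': array([-7.09884406e-01, -3.06012375e+00,  2.53267755e-03]), 'ft_force': array([ 1.43245018,  1.45954282, -0.24458657]), 'wrist_torque': array([ 0.02908068,  0.0465933 , -0.01465356]), 'finger_force': 0.0, 'grip_width': 85.34538167087142}
scene {'mtx': array([[553.69131847,   0.        , 316.30413349],
       [  0.        , 553.69131847, 238.1331401 ],
       [  0.        ,   0.        ,   1.        ]]), 'rvec': array([ 0.36213863, -2.71010858,  1.34757342]), 'tvec': array([ 500.30132026,  210.47889959, 1617.18269146])}
top {'mtx': array([[594.52579183,   0.        , 308.72449379],
       [  0.        , 594.52579183, 239.29009455],
       [  0.        ,   0.        ,   1.        ]]), 'rvec': array([ 1.91625989, -2.14805496,  0.39533957]), 'tvec': array([  -3.54722108,  557.5869322 , 1663.98500089])}
{'mtx': array([[339.42622269,   0.        , 320.6047133 ],
       [  0.        , 339.42622269, 236.68145029],
       [  0.        ,   0.        ,   1.        ]]), 'rvec': array([-2.42616561, -1.51340362, -0.2431764 ]), 'tvec': array([-623.92404823,  -40.34881015,  379.69820994])}
```

View pics/scene0.png

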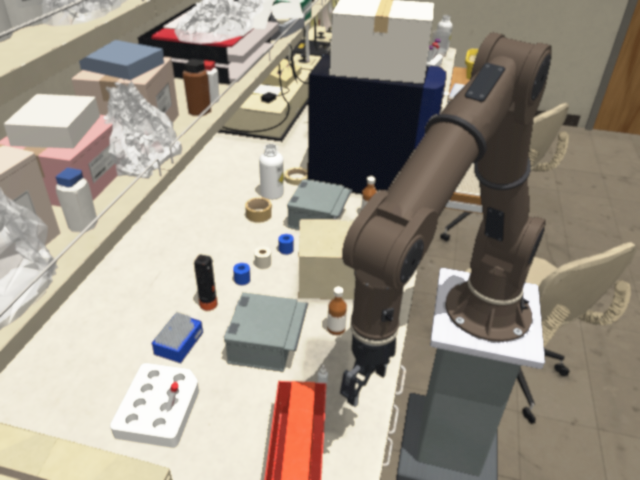

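View pics/top0.png

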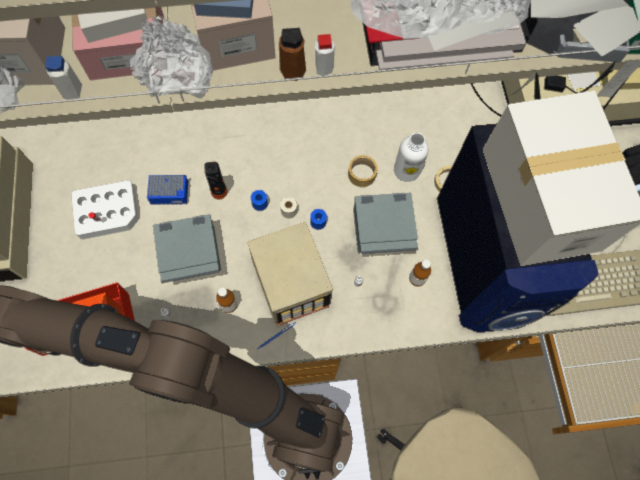

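The top view shows the cases at (186,247) and (386,222). There are three roll-shaped things: blue (259,199), white (289,207) and blue (318,218). The white one at (289,207) fits the description. The bottles are at (225,299) and (422,271), the droppers at (165,312) and (358,281).

```bash
cat > h.py <<'E'
import numpy as np,cv2
from scipy.spatial.transform import Rotation as R
from rig import r
def ray(c,p,z):
    M=R.from_rotvec(c["rvec"]).as_matrix();o=-M.T@c["tvec"]
    d=M.T@np.linalg.inv(c["mtx"])@[p[0],p[1],1.];return o+d*(z-o[2])/d[2]
def proj(c,P): return cv2.projectPoints(np.array([P],float),c["rvec"],c["tvec"],c["mtx"],None)[0].ravel()
E
python3 - <<'E'
from h import *
f=cv2.imread("pics/top0.png");c=r.calibration("top")
hsv=cv2.cvtColor(f,cv2.COLOR_BGR2HSV)
print(hsv[247,186],hsv[222,386])
b=f.astype(int)
m=((b[...,0]-b[...,2]>3)&(b[...,0]-b[...,2]<45)&(b[...,1]>75)).astype(np.uint8)*255
m[:185]=0;m[290:]=0;m=cv2.morphologyEx(m,cv2.MORPH_OPEN,np.ones((3,3)))
for k in cv2.findContours(m,0,2)[0]:
    if cv2.contourArea(k)<1500: continue
    bx=cv2.boxPoints(cv2.minAreaRect(k));print(cv2.contourArea(k),bx.round(),)
    print("poly",cv2.approxPolyDP(k,4,True).reshape(-1,2).tolist())
    print(np.array([ray(c,p,101) for p in bx]).round())
w=cv2.inRange(hsv,(0,0,150),(40,70,255))
for n,p,z in [("roll",(289,207),50),("b1",(225,293),150),("b2",(426,264),150),("d1",(165,311),67),("d2",(358,280),67)]:
    print(n,ray(c,p,z).round())
for p in [(248,240),(306,224),(332,296),(273,323)]: print("meter",ray(c,p,170).round())
g=np.hstack([cv2.resize(f[200:330,140:250],None,fx=3.5,fy=3.5),cv2.resize(f[180:310,330:440],None,fx=3.5,fy=3.5)])
g2=cv2.resize(f[180:240,240:340],(770,462)); 
cv2.imwrite("pics/crop.png",cv2.resize(np.vstack([g[:, :770],g2]),(500,590)))
E
```

```text
[ 80  22 141] [ 83  21 143]
3249.5 [[151. 225.]
 [210. 214.]
 [220. 271.]
 [161. 282.]]
poly [[208, 215], [154, 225], [162, 281], [218, 270]]
[[652. 397. 101.]
 [668. 220. 101.]
 [485. 200. 101.]
 [472. 371. 101.]]
3071.5 [[355. 196.]
 [413. 193.]
 [417. 249.]
 [358. 253.]]
poly [[410, 194], [356, 197], [362, 252], [416, 248]]
[[ 677. -223.  101.]
 [ 669. -403.  101.]
 [ 488. -381.  101.]
 [ 496. -208.  101.]]
roll [687. -20.  50.]
b1 [403. 185. 150.]
b2 [ 423. -387.  150.]
d1 [393. 371.  67.]
d2 [ 422. -199.   67.]
meter [545. 108. 170.]
meter [576. -61. 170.]
meter [ 355. -108.  170.]
meter [299.  60. 170.]
```

View pics/crop.png

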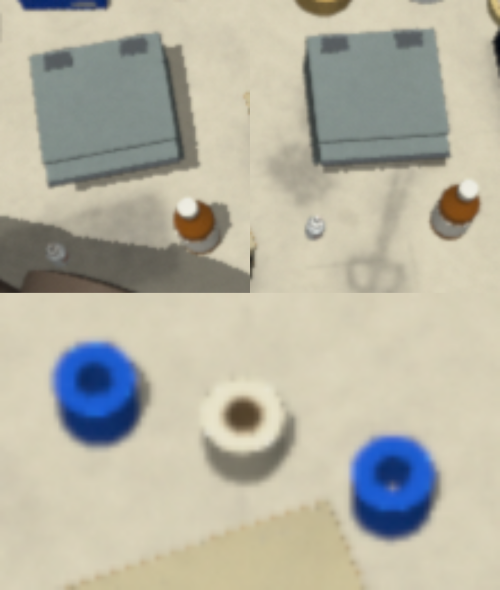

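The enlarged crop confirms that the middle roll, at (289,207) in the top view, is white and its neighbours on both sides are blue. Next I work out the lip poses and a tilted approach (45° down, from the front, between bottle and dropper).

```bash
cat >> h.py <<'E'
def pose():
    s=r.state();return np.array(s["tool_pos"]),R.from_rotvec(s["orientation"]),s
def tgt(psi,al):
    p,a=np.radians([psi,al]);z=np.array([np.cos(a)*np.cos(p),np.cos(a)*np.sin(p),-np.sin(a)])
    y=np.array([-np.sin(p),np.cos(p),0]);return R.from_matrix(np.array([np.cross(y,z),y,z]).T)
def plan(P,Rt):
    p,q,s=pose();rv=(q.inv()*Rt).as_rotvec(degrees=True)
    print("turn",rv.round(1),"rows",np.ceil(np.abs(rv).max()/8.59),"shift after turn (tool mm)",Rt.inv().apply(np.array(P)-p).round(1),"now",p.round(1),"clock",s["clock"])
E
python3 - <<'E'
from h import *
c=r.calibration("top")
for n,(a,b) in {"L":((162,281),(218,270)),"R":((362,252),(416,248))}.items():
    A,B=ray(c,a,91),ray(c,b,91);print(n,A.round(),B.round(),((A+B)/2).round(),np.degrees(np.arctan2(-(A-B)[0],(A-B)[1])).round(1))
w=r.calibration("wrist");M=R.from_rotvec(w["rvec"]).as_matrix();p,q,s=pose()
print("cam in tool",q.inv().apply(-M.T@w["tvec"]-p).round(),"cam z in tool",q.inv().apply(M[2]).round(2))
print("x y z tool",q.as_matrix().round(2).T)
print("tower edge",[ray(c,p,450).round() for p in[(480,130),(440,195)]],[ray(c,p,0).round() for p in[(440,195),(462,320)]])
plan([455,300,150],tgt(15,45))
E
```

```text
L [477. 371.  91.] [492. 208.  91.] [484. 290.  91.] 5.3
R [ 500. -220.   91.] [ 494. -381.   91.] [ 497. -301.   91.] -2.0
cam in tool [  81.   -0. -142.] cam z in tool [-0.31  0.    0.95]
x y z tool [[-0.9   0.44 -0.  ]
 [ 0.44  0.9  -0.  ]
 [-0.   -0.   -1.  ]]
tower edge [array([ 667., -513.,  450.]), array([ 501., -378.,  450.])] [array([ 696., -513.,    0.]), array([ 282., -499.,    0.])]
turn [-16.2 -43.  -38.9] rows 6.0 shift after turn (tool mm) [ -18.3 -298.5  132.3] now [275.  560.8 230.6] clock 0.1
```

```bash
python3 -m pendant '[[[0,0,0],[0,0,-0.03],0],[[-2.3,-6.14,-5.56],[0,0,0],0],[[-2.3,-6.14,-5.56],[0,0,0],0],[[-2.3,-6.14,-5.56],[0,0,0],0],[[-2.3,-6.14,-5.56],[0,0,0],0],[[-2.3,-6.14,-5.56],[0,0,0],0],[[-2.3,-6.14,-5.56],[0,0,0],0],[[-2.3,-6.14,-5.56],[0,0,0],0],[[0,0,0],[0,0,0],0]]' 40; python3 - <<'E'
from h import *
plan([435,312,150],tgt(15,45));print(r.state()["q"].round(2))
E
```

```text
clock: 1.0
tool_pos: [272.3, 560.0, 258.8]
orientation: [-0.319, 2.338, 0.124]
ft_force: [0.7, -0.6, -0.3]
grip_width: -0.3
finger_force: 0.0
turn [ 0.  -0.   0.5] rows 1.0 shift after turn (tool mm) [  11.2 -281.6  142.7] now [272.3 560.  258.8] clock 1.0
[-1.7   0.31  0.08  1.99  0.99  0.93 -0.44]
```

```bash
python3 -m pendant '[[[0,0,0],[0,-0.047,0],0],[[0,0,0],[0,-0.047,0],0],[[0,0,0],[0,-0.047,0],0],[[0,0,0],[0,-0.047,0],0],[[0,0,0],[0,-0.047,0],0],[[0,0,0],[0,-0.047,0],0],[[0,0,0],[0,0,0.048],0],[[0,0,0],[0,0,0.048],0],[[0,0,0],[0.011,0,0.047],0],[[0,0,0],[0,0,0],0]]'; python3 - <<'E'
from h import *
plan([435,312,150],tgt(15,45));print(r.state()["q"].round(2))
c=r.calibration("wrist");f=r.grab_frame("wrist");cv2.imwrite("pics/w1.png",f)
for y in(375,290,205): print(y,proj(c,[484-(y-290)*.09,y,91]).round())
E
```

```text
clock: 2.0
tool_pos: [428.6, 310.6, 176.5]
orientation: [-0.298, 2.328, 0.124]
ft_force: [0.5, -0.1, 1.4]
grip_width: 0.2
finger_force: 0.0
turn [-0.4  0.7 -0.3] rows 1.0 shift after turn (tool mm) [14.1 -0.3 23.4] now [428.6 310.6 176.5] clock 2.0
[-1.39  0.2   0.31  2.51  1.83  0.53 -1.  ]
375 [388. 214.]
290 [273. 204.]
205 [146. 193.]
```

View pics/w1.png

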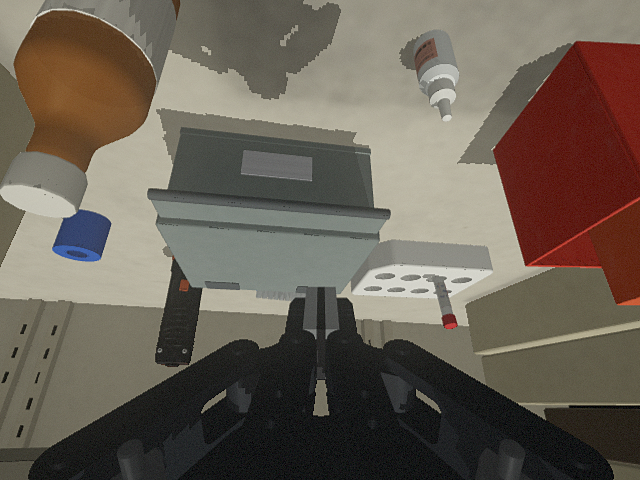

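The wrist view shows the lip's lower edge from (150,190) to (389,214), which agrees with my projection (146–388). The bottle cap (40,185) and the dropper (435,60) are clear of the tool's path.

```bash
python3 - <<'E'
from h import *
plan([437,300,112],tgt(15,45))
E
python3 -m pendant '[[[0,0,0],[0.02,-0.003,0.015],0],[[0,0,0],[0.02,-0.003,0.016],0],[[0,0,0],[0.01,-0.003,0.01],0],[[0,0,0],[0,0,0],0]]'
python3 - <<'E'
from h import *
plan([437,300,112],tgt(15,45));plan([480,312,66],tgt(15,45));print(r.state()["q"].round(2))
E
```

```text
turn [-0.4  0.7 -0.2] rows 1.0 shift after turn (tool mm) [ 41.6 -11.8  50.7] now [427.7 309.7 177.3] clock 2.05
clock: 2.45
tool_pos: [424.1, 299.2, 118.0]
orientation: [-0.299, 2.328, 0.121]
ft_force: [0.1, -0.5, -0.0]
grip_width: 0.1
finger_force: 0.0
turn [-0.5  0.7 -0.2] rows 1.0 shift after turn (tool mm) [-4.7 -2.6 13.2] now [424.1 299.2 118. ] clock 2.45
turn [-0.5  0.7 -0.2] rows 1.0 shift after turn (tool mm) [-3.8 -2.1 77.3] now [424.1 299.2 118. ] clock 2.45
[-1.03  0.37 -0.11  2.57  2.05  0.72 -1.28]
```

```bash
python3 -m pendant '[[[0,0,0],[0,0,0.025],0],[[0,0,0],[0,0,0.025],0],[[0,0,0],[0,0,0.025],0],[[0,0,0],[0,0,0],0],[[0,0,0],[0,0,0],0]]'
python3 - <<'E'
from h import *
p,q,s=pose();print(p,s["ft_force"],q.as_matrix().T.round(2))
plan([480,312,66],tgt(15,45));print(s["q"].round(2))
# lift path: TCP follows lip arc, case yaw 5.3
ps=np.radians(5.3);H=np.array([484,290])+181*np.array([np.cos(ps),np.sin(ps)]);d=np.array([np.cos(ps),np.sin(ps)])
Rt=tgt(15,45)
last=None
for t in range(0,60,9):
    t=np.radians(t);e=np.array([*(-181*np.cos(t)*d),181*np.sin(t)])+[0,0,0]
    if last is not None: print(np.degrees(t).round(),(e-last).round(1),q.inv().apply(e-last).round(1))
    last=e
E
```

```text
clock: 2.95
tool_pos: [476.0, 314.6, 67.5]
orientation: [-0.303, 2.324, 0.122]
ft_force: [-0.5, -0.3, 0.5]
grip_width: -0.3
finger_force: 0.0
[476.04567043 314.57125971  67.53273323] [-0.51590698 -0.30329708  0.48761017] [[-0.67 -0.18 -0.72]
 [-0.25  0.97 -0.  ]
 [ 0.7   0.18 -0.7 ]]
turn [-0.4  0.9  0. ] rows 1.0 shift after turn (tool mm) [-1.1 -3.5  3.3] now [476.  314.6  67.5] clock 2.95
[-0.92  0.55 -0.1   2.5   2.28  0.77 -1.41]
9.0 [ 2.2  0.2 28.3] [-21.9  -0.5 -18.1]
18.0 [ 6.6  0.6 27.6] [-24.4  -1.2 -14.5]
27.0 [10.8  1.  26.2] [-26.3  -1.9 -10.6]
36.0 [14.8  1.4 24.2] [-27.6  -2.5  -6.3]
45.0 [18.4  1.7 21.6] [-28.2  -3.1  -1.9]
54.0 [21.5  2.  18.4] [-28.1  -3.6   2.5]
```

```bash
python3 -m pendant '[[[0,0,0],[-0.004,0,0.002],0],[[0,0,0],[-0.004,0,0.002],0],[[0,0,0],[-0.007,0,-0.006],0],[[0,0,0],[-0.007,0,-0.006],0],[[0,0,0],[-0.008,0,-0.006],0],[[0,0,0],[-0.008,0,-0.005],0],[[0,0,0],[-0.008,0,-0.005],0],[[0,0,0],[-0.008,0,-0.005],0],[[0,0,0],[0,0,0],0]]'
python3 - <<'E'
from h import *
p,q,s=pose();print(p,s["ft_force"]);
ps=np.radians(5.3);d=np.array([np.cos(ps),np.sin(ps),0]);H=np.array([484,290,85.5])+181*d
n=-q.as_matrix()[:,0];u=q.as_matrix()[:,2]
for t in range(5,40,5):
    a=np.radians(t);E=H+np.array([*(-181*np.cos(a)*d[:2]),181*np.sin(a)]);e=E-p;e[1]=0
    print(t,"perp",(e@n).round(1),"tip past edge",(-e@u).round(1))
f=r.grab_frame("wrist");cv2.imwrite("pics/w2.png",f)
E
```

```text
clock: 3.85
tool_pos: [492.1, 319.2, 126.9]
orientation: [-0.302, 2.324, 0.127]
ft_force: [-1.3, -0.8, -0.7]
grip_width: -0.1
finger_force: 0.3
[492.12405594 319.22882216 126.9015975 ] [-1.28825915 -0.82605206 -0.71308489]
5 perp -23.4 tip past edge -12.7
10 perp -10.8 tip past edge -3.2
15 perp 2.6 tip past edge 5.2
20 perp 16.6 tip past edge 12.4
25 perp 31.1 tip past edge 18.3
30 perp 46.0 tip past edge 23.0
35 perp 61.3 tip past edge 26.4
```

View pics/w2.png

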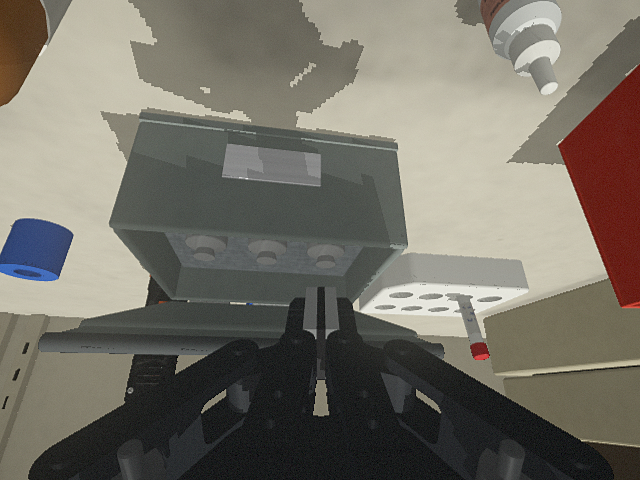

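The lid is rising on the closed fingertips: the lip now runs along row ~340 and the case interior is visible. I lift on to about 52°.

```bash
python3 -m pendant '[[[0,0,0],[-0.0087,0,-0.0035],0],[[0,0,0],[-0.0087,0,-0.0035],0],[[0,0,0],[-0.0087,0,-0.0035],0],[[0,0,0],[-0.009,0,-0.002],0],[[0,0,0],[-0.009,0,-0.002],0],[[0,0,0],[-0.009,0,-0.002],0],[[0,0,0],[-0.0095,0,-0.001],0],[[0,0,0],[-0.0095,0,-0.001],0],[[0,0,0],[-0.0095,0,0],0],[[0,0,0],[-0.0095,0,0],0],[[0,0,0],[-0.008,0,0],0],[[0,0,0],[0,0,0],0]]'
python3 - <<'E'
from h import *
p,q,s=pose();print(p,s["ft_force"],s["q"].round(2));
ps=np.radians(5.3);d=np.array([np.cos(ps),np.sin(ps),0]);H=np.array([484,290,85.5])+181*d
n=-q.as_matrix()[:,0];u=q.as_matrix()[:,2]
for t in range(40,65,5):
    a=np.radians(t);E=H+np.array([*(-181*np.cos(a)*d[:2]),181*np.sin(a)]);e=E-p;e[1]=0
    print(t,"perp",(e@n).round(1),"tip past edge",(-e@u).round(1))
E
```

```text
clock: 5.1
tool_pos: [546.2, 333.4, 209.3]
orientation: [-0.302, 2.326, 0.125]
ft_force: [0.7, 0.7, -1.0]
grip_width: -0.2
finger_force: 0.1
[546.18393476 333.39147419 209.25299256] [ 0.73378431  0.67167532 -1.03664209] [-1.03  0.26  0.18  2.27  1.76  0.39 -0.67]
40 perp -18.8 tip past edge 8.7
45 perp -3.3 tip past edge 9.5
50 perp 12.2 tip past edge 8.9
55 perp 27.5 tip past edge 6.9
60 perp 42.5 tip past edge 3.6
```

```bash
python3 -m pendant '[[[0,0,0],[0.005,0,-0.05],0],[[0,0,0],[0,0,-0.05],0],[[0,0,0],[0,0,-0.03],0],[[0,0,0],[0,0,0],0],[[0,0,0],[0,0,0],0]]'
python3 - <<'E'
from h import *
p,q,s=pose();print(p,s["q"].round(2))
cv2.imwrite("pics/w3.png",np.hstack([cv2.resize(r.grab_frame("wrist"),(400,300)),cv2.resize(r.grab_frame("top"),(400,300))]))
E
```

```text
clock: 5.6
tool_pos: [454.5, 310.4, 295.1]
orientation: [-0.304, 2.323, 0.127]
ft_force: [0.6, -1.1, -0.5]
grip_width: -0.2
finger_force: 0.0
[454.45757466 310.44603753 295.08694123] [-1.2  -0.03  0.15  2.32  1.21  0.59 -0.19]
```

View pics/w3.png

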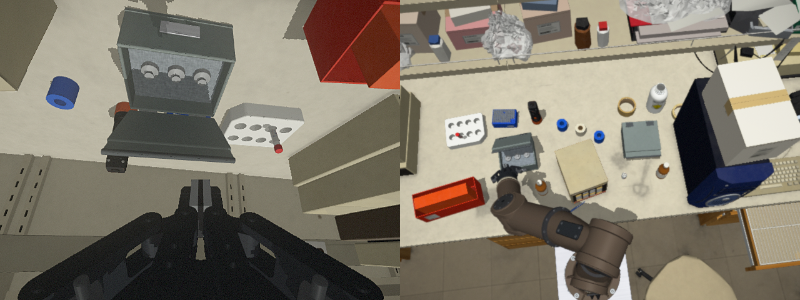

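The wrist half of the picture shows the left lid still standing open half a second after release, so the left hinge is sound. The right case must be the worn one. I cross high over the meter to it.

```bash
python3 -m pendant '[[[2.05,0,2.05],[-0.01,-0.047,-0.01],0],[[2.05,0,2.05],[0,-0.047,0],0],[[2.05,0,2.05],[0,-0.047,0],0],[[2.05,0,2.05],[0,-0.047,0],0],[[2.05,0,2.05],[0,-0.047,0],0],[[2.05,0,2.05],[0,-0.047,0],0],[[2.05,0,2.05],[0,-0.047,0],0],[[2.05,0,2.05],[0,-0.047,0],0],[[2.05,0,2.05],[0,-0.047,0],0],[[2.05,0,2.05],[0,-0.047,0],0],[[2.05,0,2.05],[0,-0.047,0],0],[[2.05,0,2.05],[0,-0.047,0],0]]'
python3 - <<'E'
from h import *
Rt=tgt(-20,45)
print(r.state()["q"].round(2))
E=np.array([499,-277,88.5])
M=Rt.as_matrix();n,u=-M[:,0],M[:,2];T=E-19*n+11*u
print("final",T.round());plan(T,Rt);plan(T-75*u,Rt)
E
```

```text
clock: 6.9
tool_pos: [442.4, -248.1, 307.2]
orientation: [0.414, 2.313, -0.169]
ft_force: [1.0, 0.7, 0.4]
grip_width: 0.1
finger_force: 0.0
[-0.57 -0.42  0.76  2.43  1.1   0.39  0.56]
final [ 494. -275.   67.]
turn [ 0.   0.7 -0.3] rows 1.0 shift after turn (tool mm) [129.   -7.8 210.2] now [ 442.4 -248.1  307.2] clock 6.9
turn [ 0.   0.7 -0.3] rows 1.0 shift after turn (tool mm) [129.   -7.8 135.2] now [ 442.4 -248.1  307.2] clock 6.9
```

```bash
python3 -m pendant '[[[0,0,0],[0.022,-0.0013,0.0225],0],[[0,0,0],[0.022,-0.0013,0.0225],0],[[0,0,0],[0.022,-0.0013,0.0225],0],[[0,0,0],[0,0,0],0]]'
python3 - <<'E'
from h import *
Rt=tgt(-20,45)
print(r.state()["q"].round(2))
M=Rt.as_matrix();n,u=-M[:,0],M[:,2];T=np.array([494,-275,67])
plan(T-75*u,Rt)
cv2.imwrite("pics/s4.png",r.grab_frame("scene"))
E
```

```text
clock: 7.3
tool_pos: [440.5, -253.6, 246.8]
orientation: [0.418, 2.32, -0.181]
ft_force: [0.3, 0.7, -0.5]
grip_width: -0.3
finger_force: 0.0
[-0.68 -0.3   0.99  2.54  1.76  0.23 -0.05]
turn [-0.6  0.3 -0.2] rows 1.0 shift after turn (tool mm) [86.4 -1.8 92.8] now [ 440.5 -253.6  246.8] clock 7.3
```

View pics/s4.png

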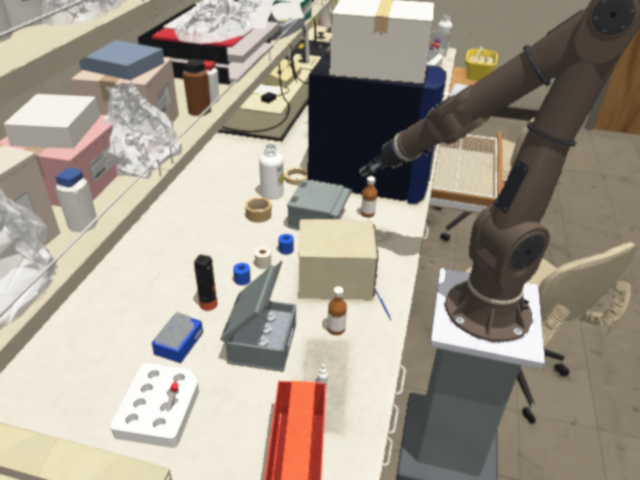

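The scene view shows the left lid (around (255,300)) still standing half open. The arm hangs clear over the front of the right case (320,200), so I keep descending.

```bash
python3 -m pendant '[[[0,0,0],[0.022,0,0.0225],0],[[0,0,0],[0.022,0,0.0225],0],[[0,0,0],[0,0,0],0]]'
python3 - <<'E'
from h import *
Rt=tgt(-20,45)
print(r.state()["q"].round(2))
M=Rt.as_matrix();n,u=-M[:,0],M[:,2];T=np.array([494,-275,67])
plan(T-75*u,Rt)
E
```

```text
clock: 7.65
tool_pos: [447.7, -258.6, 218.2]
orientation: [0.42, 2.325, -0.171]
ft_force: [0.1, 0.4, 0.0]
grip_width: -0.0
finger_force: 0.0
[-0.99 -0.41  1.26  2.56  1.93  0.37 -0.17]
turn [-0.2 -0.  -0.4] rows 1.0 shift after turn (tool mm) [72.2  0.5 66.6] now [ 447.7 -258.6  218.2] clock 7.65
```

```bash
python3 -m pendant '[[[0,0,0],[-0.03,0,-0.03],0],[[0,0,0],[-0.03,0,-0.03],0],[[0,0,0],[-0.03,0,-0.03],0],[[0,7.5,0],[0,0,0],0],[[0,7.5,0],[0,0,0],0],[[0,7.5,0],[0,0,0],0],[[0,7.5,0],[0,0,0],0],[[0,7.5,0],[0,0,0],0],[[0,7.5,0],[0,0,0],0],[[0,0,0],[0,0,0],0]]'
python3 - <<'E'
from h import *
p,q,s=pose();print(s["q"].round(2),p.round(),q.as_matrix().T.round(2))
E
python3 -m pendant '[[[0,0,0],[0,0,0],0],[[0,0,0],[0,0,0],0],[[0,0,0],[0,0,0],0],[[0,0,0],[0,0,0],0]]'
python3 -c "
from h import *
print(r.state()['q'].round(2))"
```

```text
clock: 8.65
tool_pos: [409.3, -258.6, 294.2]
orientation: [0.588, 2.937, -0.095]
ft_force: [0.9, 0.8, -0.4]
grip_width: -0.2
finger_force: 0.0
[-1.21 -0.44  1.31  1.99  0.54  1.17  1.09] [ 409. -259.  294.] [[-0.91  0.38 -0.15]
 [ 0.39  0.92 -0.03]
 [ 0.13 -0.09 -0.99]]
clock: 9.05
tool_pos: [406.0, -261.8, 290.0]
orientation: [0.596, 2.94, -0.103]
ft_force: [0.0, 0.2, -0.5]
grip_width: -0.1
finger_force: 0.0
[-1.21 -0.44  1.32  2.    0.55  1.17  1.08]
```

The arm has wound into the q2/q3 limits here. I fit a small kinematic model to the logged (q, pose) pairs to choose a sensible way out.

```bash
cat > kin.py <<'E'
import numpy as np, itertools
from scipy.optimize import least_squares
from scipy.spatial.transform import Rotation as R
Q=np.array([[-1.21758,.43526,.02498,1.57411,-.01159,1.134,-.0751],[-1.7,.31,.08,1.99,.99,.93,-.44],[-1.39,.2,.31,2.51,1.83,.53,-1.],[-1.03,.37,-.11,2.57,2.05,.72,-1.28],[-.92,.55,-.1,2.5,2.28,.77,-1.41],[-1.03,.26,.18,2.27,1.76,.39,-.67],[-1.2,-.03,.15,2.32,1.21,.59,-.19],[-.57,-.42,.76,2.43,1.1,.39,.56],[-.68,-.3,.99,2.54,1.76,.23,-.05],[-.99,-.41,1.26,2.56,1.93,.37,-.17],[-1.21,-.44,1.32,2.,.55,1.17,1.08]])
X=np.array([[274.95,560.7,230.5,-.70988,-3.06012,.00253],[272.3,560,258.8,-.319,2.338,.124],[428.6,310.6,176.5,-.298,2.328,.124],[424.1,299.2,118,-.299,2.328,.121],[476,314.6,67.5,-.303,2.324,.122],[546.2,333.4,209.3,-.302,2.326,.125],[454.5,310.4,295.1,-.304,2.323,.127],[442.4,-248.1,307.2,.414,2.313,-.169],[440.5,-253.6,246.8,.418,2.32,-.181],[447.7,-258.6,218.2,.42,2.325,-.171],[406,-261.8,290,.596,2.94,-.103]])
def fk(q,P,s):
    o1,h,a1,L1,a3,L2,b,L3,o7=P
    q=np.asarray(q)*s
    T=R.from_euler('z',q[0]+o1);p=np.array([0,0,h])
    def mv(v): return p+T.apply(v)
    p=mv([a1,0,0]);T=T*R.from_euler('y',q[1])
    T=T*R.from_euler('z',q[2]);p=mv([a3,0,L1]);T=T*R.from_euler('y',q[3])
    p=mv([-a3,0,0]);T=T*R.from_euler('z',q[4]);p=mv([0,0,L2]);T=T*R.from_euler('y',q[5])
    p=mv([b,0,0]);T=T*R.from_euler('z',q[6]+o7);p=mv([0,0,L3]);return p,T
def res(P,s):
    o=[]
    for q,x in zip(Q,X):
        p,T=fk(q,P,s);o+=list((p-x[:3])/10)+list((T.inv()*R.from_rotvec(x[3:])).as_rotvec()*20)
    return o
def fit():
    best=None
    for s in itertools.product((1,-1),repeat=4):
        s=np.array([s[0],1,s[1],1,s[2],1,s[3]])
        for o1,o7 in itertools.product((0,1.57,3.14,-1.57),repeat=2):
            f=least_squares(res,[o1,300,0,400,0,400,0,200,o7],args=(s,),max_nfev=30)
            if best is None or f.cost<best[0]: best=(f.cost,s,f.x)
    f=least_squares(res,best[2],args=(best[1],));return f.cost,best[1],f.x
if __name__=="__main__":
    c,s,P=fit();print(c,s,P.round(3));np.savez("kin.npz",s=s,P=P)
    print(np.abs(np.array(res(P,s)).reshape(-1,6)).max(0))
E
time python3 kin.py
```

```text
11.137434602246525 [-1  1 -1  1 -1  1 -1] [-5.10000e-02  3.22553e+02 -7.90200e+00  5.52437e+02 -2.98600e+00
  4.67550e+02  1.22920e+01  3.93981e+02  1.53200e+00]
[2.4037669  1.53973638 0.76035775 0.94240641 0.10971238 0.37505889]
real	4m24.483s
user	4m24.308s
sys	0m0.215s
```

```bash
cat > sim.py <<'E'
from kin import *
d=np.load("kin.npz");s,P=d["s"],d["P"]
lo=np.array([-2.62,-.44,-1.27,.08,-1.32,.12,-2.74]);hi=np.array([2.62,2.09,1.32,2.57,4.46,2.0,2.74])
def F(q): return fk(q,P,s)
def err(q,p,T):
    a,B=F(q);return np.r_[(p-a)/100,(T*B.inv()).as_rotvec()*2]
def J(q): 
    e=1e-5;a,B=F(q);Jm=np.zeros((6,7))
    for i in range(7):
        k=q.copy();k[i]+=e;a2,B2=F(k);Jm[:,i]=np.r_[(a2-a)/e/100,(B2*B.inv()).as_rotvec()/e*2]
    return Jm
def step(q,p,T,n=6):
    for _ in range(n):
        Jm=J(q);q=np.clip(q+Jm.T@np.linalg.solve(Jm@Jm.T+1e-3*np.eye(6),err(q,p,T)),lo,hi)
    return q
def rows(q,rw):
    p,T=F(q)
    for t,v in rw:
        p=p+T.apply(np.array(v)*1000.);T=T*R.from_rotvec(t,degrees=True);q=step(q,p,T)
    return q,np.linalg.norm(F(q)[0]-p)
def tgt(psi,al):
    p,a=np.radians([psi,al]);z=np.array([np.cos(a)*np.cos(p),np.cos(a)*np.sin(p),-np.sin(a)])
    y=np.array([-np.sin(p),np.cos(p),0]);return R.from_matrix(np.array([np.cross(y,z),y,z]).T)
E
python3 - <<'E'
from sim import *
print("val",[x.round(2) if hasattr(x,'round') else x for x in rows(Q[6],[([2.05,0,2.05],[0,-.047,0])]*12)],"real",Q[7])
rng=np.random.default_rng(0)
for al in(45,60):
  for psi in(-50,-35,-20,-5,10):
    out=[]
    for k in range(6):
        f=least_squares(lambda q:np.r_[err(q,np.array([494,-275,67.]),tgt(psi,al)),.002*(q-(lo+hi)/2)],rng.uniform(lo,hi),bounds=(lo,hi),max_nfev=60)
        out.append((f.cost,f.x))
    c,x=min(out,key=lambda o:o[0]);e=err(x,np.array([494,-275,67.]),tgt(psi,al));print(al,psi,(np.linalg.norm(e[:3])*100).round(1),x.round(2),"margin",np.minimum(x-lo,hi-x).min().round(2))
E
```

```text
val [array([-0.59, -0.44,  0.75,  2.48,  1.2 ,  0.44,  0.48]), np.float64(15.87)] real [-0.57 -0.42  0.76  2.43  1.1   0.39  0.56]
45 -50 0.0 [ 0.79  0.69 -0.82  2.5   2.14  1.08 -1.1 ] margin 0.07
45 -35 0.2 [ 1.28  1.03 -1.27  2.57  2.31  1.26 -0.59] margin 0.0
45 -20 0.0 [ 0.73  0.52 -0.14  2.57  3.4   0.71 -1.53] margin 0.0
45 -5 0.0 [ 1.71  0.97 -1.22  2.5   2.55  0.5  -0.04] margin 0.05
45 10 0.0 [ 1.79  0.93 -1.17  2.36  2.06  0.12  0.7 ] margin 0.0
60 -50 0.0 [ 0.33  0.4  -0.1   2.33  1.69  0.32 -0.67] margin 0.2
60 -35 0.0 [ 0.76  0.41 -0.45  2.38  2.04  0.29 -0.63] margin 0.17
60 -20 0.0 [ 1.14  0.47 -0.75  2.38  2.12  0.23 -0.31] margin 0.11
60 -5 0.0 [ 1.36  0.54 -0.89  2.32  1.52  0.12  0.65] margin 0.0
60 10 0.0 [ 1.6   0.75 -1.16  2.23  0.98  0.32  1.55] margin 0.11
```

```bash
cat > route.py <<'E'
from sim import *
import time
from rig import r
q0=np.array(r.state()["q"])
def go(q,W,n=1,worst=None):
    p,T=F(q) 
    e=0
    for (pos,psi,al) in W:
        Tt=tgt(psi,al);pos=np.array(pos,float);rv=(T.inv()*Tt).as_rotvec()
        k=int(max(np.ceil(np.linalg.norm(pos-p)/45),np.ceil(np.degrees(np.linalg.norm(rv))/8),1))
        for i in range(1,k+1):
            q=step(q,p+(pos-p)*i/k,T*R.from_rotvec(rv*i/k),2)
        p,T=pos,Tt; e=max(e,np.linalg.norm(err(q,p,T)[:3])*100+np.linalg.norm(err(q,p,T)[3:])*50)
    return q,e
def hook(psi,al):
    u=tgt(psi,al).as_matrix()[:,2];n=-tgt(psi,al).as_matrix()[:,0];E=np.array([498.,-277,88.5])
    W=[(E-20*n-55*u,psi,al),(E-20*n+12*u,psi,al)]
    for t in(20,40,53):
        a=np.radians(t);W.append((E+[181-181*np.cos(a),0,181*np.sin(a)]-12*n+10*u,psi,al))
    return W
if __name__=="__main__":
    rng=np.random.default_rng(int(time.time()));t=time.time();res_=[]
    up=lambda az,rr,psi,al:((rr*np.cos(az),rr*np.sin(az),340),psi,al)
    while time.time()-t<330:
        k=rng.integers(1,4);W=[up(rng.uniform(-.8,.8),rng.uniform(430,750),rng.integers(-9,10)*10.,rng.choice([60,90.])) for _ in range(k)]
        W=[((430.,-250,340),-25.,80.)]+W+[((440.,-255,300),-30.,75.)]
        q1,e1=go(q0,W)
        for h in((-35,60),(-20,60),(-30,52)):
            q2,e2=go(q1,hook(*h));res_.append((e2,e1,h,W[1:-1],q1.round(2)))
    res_.sort(key=lambda x:x[0])
    for x in res_[:6]: print(round(x[0],1),round(x[1],1),x[2],[(np.round(w[0]).tolist(),w[1],w[2]) for w in x[3]],x[4])
    print(len(res_))
E
python3 route.py
```

```text
2.6 108.6 (-35, 60) [([604.0, 172.0, 340.0], np.float64(-70.0), np.float64(90.0)), ([372.0, -304.0, 340.0], np.float64(90.0), np.float64(60.0))] [ 1.94 -0.09 -1.27  2.   -0.15  0.9   1.7 ]
2.8 106.6 (-35, 60) [([414.0, 323.0, 340.0], np.float64(30.0), np.float64(90.0)), ([470.0, -180.0, 340.0], np.float64(80.0), np.float64(90.0)), ([477.0, -127.0, 340.0], np.float64(90.0), np.float64(60.0))] [ 1.87 -0.05 -1.27  2.   -0.08  0.9   1.64]
2.8 97.0 (-35, 60) [([310.0, -313.0, 340.0], np.float64(10.0), np.float64(60.0)), ([677.0, 95.0, 340.0], np.float64(0.0), np.float64(60.0)), ([469.0, -181.0, 340.0], np.float64(90.0), np.float64(60.0))] [ 1.86 -0.05 -1.27  2.   -0.08  0.9   1.63]
5.0 94.0 (-35, 60) [([467.0, 143.0, 340.0], np.float64(-10.0), np.float64(90.0)), ([503.0, -293.0, 340.0], np.float64(80.0), np.float64(90.0)), ([480.0, 216.0, 340.0], np.float64(90.0), np.float64(60.0))] [ 1.83 -0.03 -1.27  1.99 -0.05  0.89  1.6 ]
5.1 131.3 (-35, 60) [([381.0, 227.0, 340.0], np.float64(-30.0), np.float64(60.0)), ([530.0, -215.0, 340.0], np.float64(-60.0), np.float64(90.0)), ([526.0, -300.0, 340.0], np.float64(90.0), np.float64(60.0))] [ 1.72 -0.01 -1.22  1.99 -0.03  0.89  1.58]
5.1 116.7 (-35, 60) [([478.0, 490.0, 340.0], np.float64(20.0), np.float64(90.0)), ([562.0, -392.0, 340.0], np.float64(90.0), np.float64(60.0))] [ 1.71 -0.01 -1.21  1.99 -0.03  0.89  1.58]
1908
```

```bash
python3 - <<'E'
from route import *
for pos in((450,-200,350),(470,-180,340),(480,0,350)):
  for psi in(50,80):
    for al in(60,75,90):
      q=q0;es=[]
      for p_,a_ in((-25,al),(psi/2-12,al),(psi,al),(psi/2-12,al),(-35,60)):
        q,e=go(q,[(pos,p_,a_)]);es.append(round(e))
        if p_==psi: qm=q.round(2)
      q,e=go(q,[((440,-255,300),-35,60)])
      for h in((-35,60),(-35,52)): print(pos,psi,al,es,qm,q.round(2),h,round(go(q,hook(*h))[1],1))
E
python3 -c "
from h import *
plan([450,-200,350],tgt(-25,60))"
```

```text
(450, -200, 350) 50 60 [0, 36, 93, 0, 0] [-1.25 -0.44  1.32  1.88  0.15  1.13  2.66] [-0.06 -0.16  0.41  2.2   0.3   0.59  1.12] (-35, 60) 92.8
(450, -200, 350) 50 60 [0, 36, 93, 0, 0] [-1.25 -0.44  1.32  1.88  0.15  1.13  2.66] [-0.06 -0.16  0.41  2.2   0.3   0.59  1.12] (-35, 52) 135.6
(450, -200, 350) 50 75 [0, 15, 74, 5, 0] [-1.41 -0.44  1.32  1.81  0.36  1.28  2.4 ] [-0.43 -0.2   0.7   2.21  0.46  0.62  0.95] (-35, 60) 96.1
(450, -200, 350) 50 75 [0, 15, 74, 5, 0] [-1.41 -0.44  1.32  1.81  0.36  1.28  2.4 ] [-0.43 -0.2   0.7   2.21  0.46  0.62  0.95] (-35, 52) 133.5
(450, -200, 350) 50 90 [113, 100, 98, 110, 0] [-1.66 -0.44  1.32  1.76  0.57  1.48  2.16] [-0.86 -0.34  0.97  2.21  0.74  0.74  0.66] (-35, 60) 156.0
(450, -200, 350) 50 90 [113, 100, 98, 110, 0] [-1.66 -0.44  1.32  1.76  0.57  1.48  2.16] [-0.86 -0.34  0.97  2.21  0.74  0.74  0.66] (-35, 52) 188.2
(450, -200, 350) 80 60 [0, 29, 147, 4, 0] [-1.49 -0.44  1.32  1.78  0.29  1.36  2.74] [-0.06 -0.16  0.4   2.2   0.3   0.59  1.12] (-35, 60) 92.8
(450, -200, 350) 80 60 [0, 29, 147, 4, 0] [-1.49 -0.44  1.32  1.78  0.29  1.3
[... 3562 characters left out ...]
) 154.2
(480, 0, 350) 80 75 [0, 2, 73, 0, 0] [-1.81 -0.44  1.32  1.82  0.33  1.29  2.53] [-0.72 -0.27  0.9   2.21  0.63  0.69  0.77] (-35, 60) 110.5
(480, 0, 350) 80 75 [0, 2, 73, 0, 0] [-1.81 -0.44  1.32  1.82  0.33  1.29  2.53] [-0.72 -0.27  0.9   2.21  0.63  0.69  0.77] (-35, 52) 176.9
(480, 0, 350) 80 90 [124, 141, 83, 94, 0] [-2.03 -0.44  1.32  1.78  0.53  1.45  2.3 ] [-1.1  -0.44  1.05  2.22  0.95  0.91  0.45] (-35, 60) 342.3
(480, 0, 350) 80 90 [124, 141, 83, 94, 0] [-2.03 -0.44  1.32  1.78  0.53  1.45  2.3 ] [-1.1  -0.44  1.05  2.22  0.95  0.91  0.45] (-35, 52) 209.5
turn [ -1.5 -21.3   2.6] rows 3.0 shift after turn (tool mm) [-41.9  74.6 -45.1] now [ 406.  -261.8  290. ] clock 9.05
```

```bash
nproc; cat > fast.py <<'E'
import sim,numpy as np,time,sys
from sim import s,P,lo,hi,tgt,R
o1,h_,a1,L1,a3,L2,b,L3,o7=P
def rz(t):c,d=np.cos(t),np.sin(t);return np.array([[c,-d,0],[d,c,0],[0,0,1]])
def ry(t):c,d=np.cos(t),np.sin(t);return np.array([[c,0,d],[0,1,0],[-d,0,c]])
off=[(a1,0,0),None,(a3,0,L1),(-a3,0,0),(0,0,L2),(b,0,0),(0,0,L3)]
def FJ(q):
    x=q*s+np.array([o1,0,0,0,0,0,o7]);T=np.eye(3);p=np.array([0,0,h_]);A=[];O=[]
    for i in range(7):
        A.append(T[:,2 if i%2==0 else 1]*s[i]);O.append(p);T=T@(rz(x[i]) if i%2==0 else ry(x[i]))
        if off[i] is not None:p=p+T@off[i]
    A=np.array(A);O=np.array(O);return p,T,np.vstack([np.cross(A,p-O).T/100,A.T*2])
def er(p,T,pt,Tt):
    D=Tt@T.T;w=np.array([D[2,1]-D[1,2],D[0,2]-D[2,0],D[1,0]-D[0,1]])/2;return np.r_[(pt-p)/100,w*2]
def go(q,W):
    p,T,_=FJ(q);e=0
    for pos,psi,al in W:
        Tt=tgt(psi,al).as_matrix();pos=np.array(pos,float);rv=R.from_matrix(T.T@Tt).as_rotvec()
        k=int(max(np.ceil(np.linalg.norm(pos-p)/40),np.ceil(np.degrees(np.abs(rv).max())/7),1))
        for i in range(1,k+1):
            pt=p+(pos-p)*i/k;Ti=T@R.from_rotvec(rv*i/k).as_matrix()
            for _ in range(2):
                pc,Tc,J=FJ(q);q=np.clip(q+J.T@np.linalg.solve(J@J.T+1e-3*np.eye(6),er(pc,Tc,pt,Ti)),lo,hi)
            pc,Tc,_=FJ(q);x=er(pc,Tc,pt,Ti);e=max(e,np.linalg.norm(x[:3])*100+np.linalg.norm(x[3:])*50)
        p,T=pos,Tt
    return q,e
def hook(psi,al):
    M=tgt(psi,al).as_matrix();u,n=M[:,2],-M[:,0];E=np.array([498.,-277,88.5])
    W=[(E-20*n-55*u,psi,al),(E-20*n+12*u,psi,al)]
    for t in(20,40,53):
        a=np.radians(t);W.append((E+[181-181*np.cos(a),0,181*np.sin(a)]-12*n+10*u,psi,al))
    return W
E
cat > srch.py <<'E'
from fast import *
from multiprocessing import Pool
q0=np.array([-1.21,-.44,1.32,2.,.55,1.17,1.08])
def run(seed):
    rng=np.random.default_rng(seed);t=time.time();o=[];n=0
    while time.time()-t<140:
        n+=1;q,e1=go(q0,[((430,-235,345),-25,70)]);W=[]
        for _ in range(rng.integers(1,4)):
            az,rr=rng.uniform(-.75,.6),rng.uniform(430,720)
            w=((round(rr*np.cos(az),-1),round(rr*np.sin(az),-1),float(rng.choice([340,420]))),float(rng.integers(-9,10)*10),float(rng.choice([30,45,60,80])))
            qn,e=go(q,[w])
            if e>25: continue
            W.append(w);q=qn
        q,e=go(q,[((440,-255,300),-30,65)])
        for hk in((-35,60),(-20,60),(-10,60),(-30,50),(-15,50)): o.append((go(q,hook(*hk))[1],e,hk,W,q.round(2).tolist()))
    o.sort(key=lambda x:x[0]);return o[:3],n
if __name__=="__main__":
    # natural config check
    for q in([.5,.3,0,1.9,0,.7,0.],[.7,.2,-.2,2.,0,.8,.3]):
        qq,e=go(np.array(q),[((440,-255,300),-30,65)]);print(qq.round(2),round(e),[(hk,round(go(qq,hook(*hk))[1])) for hk in((-35,60),(-20,60),(-30,50))])
    import os
    with Pool(os.cpu_count()) as p: R_=p.map(run,range(os.cpu_count()))
    print(sum(x[1] for x in R_))
    for x in sorted(sum([x[0] for x in R_],[]),key=lambda x:x[0])[:5]: print(x)
E
python3 srch.py
```

```text
4
[ 0.58 -0.1  -0.09  2.13 -0.02  0.68  1.56] 0 [((-35, 60), 133), ((-20, 60), 100), ((-30, 50), 221)]
[ 0.71 -0.1  -0.21  2.13 -0.05  0.68  1.59] 0 [((-35, 60), 199), ((-20, 60), 100), ((-30, 50), 204)]
4505
(np.float64(41.56103746163969), np.float64(771.3129612196236), (-35, 60), [((np.float64(510.0), np.float64(-300.0), 340.0), -30.0, 30.0)], [2.51, -0.44, -0.75, 2.51, 1.54, 0.12, -0.24])
(np.float64(60.253404853110126), np.float64(133.18587987013666), (-10, 60), [((np.float64(600.0), np.float64(230.0), 420.0), 0.0, 30.0), ((np.float64(580.0), np.float64(-260.0), 340.0), -20.0, 30.0)], [1.62, -0.21, -0.96, 2.14, -0.37, 0.72, 1.92])
(np.float64(69.50951219904636), np.float64(0.0014235099373216228), (-10, 60), [((np.float64(490.0), np.float64(-190.0), 340.0), -40.0, 30.0), ((np.float64(700.0), np.float64(-20.0), 420.0), -70.0, 80.0), ((np.float64(680.0), np.float64(100.0), 340.0), 80.0, 80.0)], [0.45, -0.1, 0.03, 2.13, 0.0, 0.68, 1.53])
(np.float64(69.66834218198075), np.float64(23.339619167009516), (-30, 50), [((np.float64(630.0), np.float64(-250.0), 340.0), -80.0, 45.0), ((np.float64(680.0), np.float64(210.0), 420.0), -90.0, 45.0)], [-1.2, -0.44, 1.11, 2.15, 0.9, 1.02, 0.6])
(np.float64(70.0659829844446), np.float64(40.63062885970686), (-30, 50), [((np.float64(630.0), np.float64(-130.0), 420.0), -80.0, 60.0), ((np.float64(610.0), np.float64(110.0), 340.0), -40.0, 45.0)], [-1.2, -0.44, 1.11, 2.15, 0.9, 1.02, 0.6])
```

```bash
cat > t.py <<'E'
from fast import *
q0=np.array([-1.21,-.44,1.32,2.,.55,1.17,1.08])
HK=((-30,70),(-20,70),(-30,66),(-40,66))
W=[((430,-235,345),-25,70),((490,-190,340),-40,30),((700,-20,420),-70,80),((680,100,340),0,80),((680,100,340),80,80),((440,-255,300),-30,65)]
for mode in("both","rot1","tr1"):
    q=q0;pp=None
    for w in W:
        L=[w] if mode=="both" or pp is None else ([(pp[0],w[1],w[2]),w] if mode=="rot1" else [(w[0],pp[1],pp[2]),w])
        for l in L: q,e=go(q,[l]);print(mode,l,q.round(2),round(e)) if mode!="both" or l is W[-1] else 0
        pp=w
    for h in HK:
        x,e=go(q,hook(*h)[:2]);y,e2=go(x,hook(*h)[2:]);print(h,round(e,1),x.round(2),round(e2,1),y.round(2))
E
python3 t.py
```

```text
both ((440, -255, 300), -30, 65) [ 0.46 -0.1   0.01  2.13  0.    0.68  1.53] 0
(-30, 70) 0.0 [0.45 0.36 0.01 2.22 0.03 0.22 1.49] 0.0 [0.37 0.24 0.01 1.93 0.05 0.62 1.4 ]
(-20, 70) 0.0 [ 0.55  0.36 -0.03  2.21 -0.28  0.24  2.01] 0.0 [ 0.34  0.24  0.11  1.93 -0.13  0.63  1.76]
(-30, 66) 10.8 [0.44 0.35 0.02 2.27 0.05 0.12 1.46] 0.0 [0.36 0.21 0.02 2.   0.07 0.52 1.38]
(-40, 66) 0.0 [0.24 0.36 0.13 2.27 0.55 0.13 0.71] 0.0 [ 0.46  0.22 -0.18  1.99  0.34  0.57  0.93]
rot1 ((430, -235, 345), -25, 70) [-1.04 -0.43  1.07  2.03  0.57  1.05  0.98] 0
rot1 ((430, -235, 345), -40, 30) [-0.31 -0.31  0.21  2.57  1.68  0.68 -0.55] 24
rot1 ((490, -190, 340), -40, 30) [-0.36 -0.14  0.13  2.51  1.65  0.75 -0.68] 0
rot1 ((490, -190, 340), -70, 80) [-0.22  0.12  0.48  1.77  0.09  1.16  0.58] 0
rot1 ((700, -20, 420), -70, 80) [-0.35  0.46  0.38  1.16 -0.    1.49  0.35] 0
rot1 ((700, -20, 420), 0, 80) [-0.11  0.35  0.14  1.29 -0.06  1.33  1.6 ] 0
rot1 ((680, 100, 340), 0, 80) [-0.29  0.35  0.1   1.46 -0.01  1.16  1.39] 0
rot1 ((680, 100, 340), 80, 80) [ 0.04  0.44 -0.21  1.33 -0.08  1.33  2.74] 11
rot1 (
[... 1234 characters left out ...]
-0.1   1.46  0.07  1.16  1.33] 0
tr1 ((680, 100, 340), 80, 80) [ 0.16  0.46 -0.41  1.33  0.01  1.32  2.74] 4
tr1 ((440, -255, 300), 80, 80) [ 1.58  0.56 -1.27  1.74  0.41  1.35  2.74] 136
tr1 ((440, -255, 300), -30, 65) [ 1.93 -0.37 -1.11  2.14 -0.64  0.82  2.2 ] 13
(-30, 70) 229.1 [ 1.62  0.6  -1.27  2.23  0.19  0.65  1.45] 0.1 [ 1.07  0.32 -0.85  1.94  0.49  0.69  1.02]
(-20, 70) 296.9 [ 1.58  0.25 -0.9   2.29  3.03  0.12 -1.26] 598.7 [ 2.62 -0.04 -1.27  2.4   0.02  0.54  1.66]
(-30, 66) 218.2 [ 0.19  0.35  0.32  2.29 -0.84  0.14  2.34] 0.1 [-0.38  0.3   0.91  2.   -0.44  0.56  1.84]
(-40, 66) 201.0 [ 1.92  0.06 -1.27  2.57 -0.62  0.12  1.96] 1.3 [ 0.51  0.22 -0.24  1.99  0.36  0.57  0.91]
```

```bash
cat > t2.py <<'E'
from fast import *
q0=np.array([-1.21,-.44,1.32,2.,.55,1.17,1.08])
A=(430,-235,345);B=(490,-190,340)
for W in([(A,-25,70)],[(A,-25,70),(A,-40,40),(A,-30,70)],[(A,-25,70),(B,-25,70),(B,-40,30),(B,-30,70)],[(A,-25,70),(A,-40,40),(A,-70,80),(A,-30,70)],[(A,-25,70),(B,-25,70),(B,-40,30),(B,-70,80),(B,-30,70)]):
    q=q0;ee=[]
    for l in W: q,e=go(q,[l]);ee.append(round(e))
    print(len(W),ee,q.round(2))
    for h in((-30,70),(-15,72)):
        x,e=go(q,hook(*h)[:2]);y,e2=go(x,hook(*h)[2:]);print("  ",h,round(e,1),x.round(2),round(e2,1),y.round(2))
E
python3 t2.py;python3 -c "
from h import *
plan([430,-235,345],tgt(-25,70))"
```

```text
1 [0] [-1.04 -0.43  1.07  2.03  0.57  1.05  0.98]
   (-30, 70) 446.6 [ 2.25  0.52 -1.27  2.32  4.46  0.12 -2.74] 222.4 [ 1.96  0.2  -1.27  2.45  4.31  0.12 -2.72]
   (-15, 72) 222.6 [-1.21 -0.44  1.32  2.57  1.05  0.36  0.79] 232.2 [-1.59 -0.44  1.32  2.07  0.8   0.85  0.99]
3 [0, 0, 0] [-0.86 -0.3   1.    2.02  0.43  0.98  1.04]
   (-30, 70) 592.8 [ 0.86  0.4  -0.5   2.22  0.79  0.29  0.75] 0.0 [ 1.06  0.32 -0.83  1.94  0.48  0.68  1.03]
   (-15, 72) 180.3 [-0.16  0.32  0.79  2.24 -1.06  0.46  2.74] 0.1 [-0.34  0.4   1.02  1.91 -0.65  0.81  2.32]
4 [0, 0, 0, 0] [-0.82 -0.1   0.98  1.96  0.23  0.91  1.12]
   (-30, 70) 0.2 [-0.04  0.42  0.61  2.23 -0.87  0.31  2.34] 0.0 [-0.41  0.36  0.99  1.94 -0.5   0.69  1.89]
   (-15, 72) 2.7 [-0.02  0.45  0.69  2.19 -0.98  0.48  2.74] 0.0 [-0.3   0.38  0.96  1.9  -0.61  0.79  2.28]
4 [0, 0, 0, 0] [-0.6  -0.21  0.86  2.02  0.28  0.93  1.19]
   (-30, 70) 0.4 [-0.05  0.42  0.62  2.23 -0.88  0.32  2.36] 0.0 [-0.42  0.37  1.01  1.94 -0.51  0.7   1.91]
   (-15, 72) 5.8 [-0.05  0.47  0.75  2.19 -1.02  0.5   2.74] 0.0 [-0.33  0.4   1.    1.91 -0.64  0.81  2.31]
5 [0, 0, 0, 0, 0] [-0.46 -0.06  0.68  1.96  0.16  0.9   1.2 ]
   (-30, 70) 0.0 [ 0.1   0.39  0.44  2.22 -0.66  0.27  2.15] 0.0 [-0.26  0.31  0.78  1.94 -0.35  0.66  1.76]
   (-15, 72) 0.1 [ 0.12  0.42  0.52  2.18 -0.85  0.42  2.65] 0.0 [-0.18  0.33  0.78  1.9  -0.49  0.75  2.18]
turn [ -1.7 -11.3   2.4] rows 2.0 shift after turn (tool mm) [-28.6  34.4 -48.1] now [ 406.  -261.8  290. ] clock 9.05
```

```bash
python3 - <<'E'
from h import *
plan([490,-190,340],tgt(-25,70))
L=[(-25,70),(-40,30),(-70,80),(-30,70)]
for a,b in zip(L,L[1:]):
    v=(tgt(*a).inv()*tgt(*b)).as_rotvec(degrees=True);print(a,b,v.round(1),np.ceil(np.linalg.norm(v)/8))
E
python3 -m pendant '[[[-0.85,-5.65,1.2],[-0.025,0.01,-0.02],0],[[-0.85,-5.65,1.2],[-0.025,0.02,-0.02],0],[[0,0,0],[-0.03,0.04,-0.01],0],[[0,0,0],[-0.01,0.04,0],0],[[0,0,0],[0,0,0],0]]'
python3 - <<'E'
from h import *
plan([490,-190,340],tgt(-25,70));print(r.state()["q"].round(2))
E
```

```text
turn [ -1.7 -11.3   2.4] rows 2.0 shift after turn (tool mm) [-60.1 100.5 -31.3] now [ 406.  -261.8  290. ] clock 9.05
(-25, 70) (-40, 30) [  9.8 -39.8  11.7] 6.0
(-40, 30) (-70, 80) [17.8 48.8 25.4] 8.0
(-70, 80) (-30, 70) [-10.4  -9.6 -38.7] 6.0
clock: 9.55
tool_pos: [524.1, -185.5, 363.1]
orientation: [0.593, 2.731, -0.107]
ft_force: [-0.6, 0.5, -0.2]
grip_width: -0.3
finger_force: 0.0
turn [0.1 0.2 0.5] rows 1.0 shift after turn (tool mm) [ 35.2 -18.5  11.8] now [ 524.1 -185.5  363.1] clock 9.55
[-1.31 -0.29  1.28  1.89  0.49  1.05  0.96]
```

```bash
python3 -m pendant '[[[0,0,0],[0.03,-0.015,0.01],0],[[1.6,-6.6,1.95],[0,0,0],0],[[1.6,-6.6,1.95],[0,0,0],0],[[1.6,-6.6,1.95],[0,0,0],0],[[1.6,-6.6,1.95],[0,0,0],0],[[1.6,-6.6,1.95],[0,0,0],0],[[1.6,-6.6,1.95],[0,0,0],0],[[0,0,0],[0,0,0],0]]'
python3 -c "
from h import *
plan([490,-190,340],tgt(-70,80));print(r.state()['q'].round(2))"
python3 -m pendant '[[[2.2,6.1,3.2],[0,0,0],0],[[2.2,6.1,3.2],[0,0,0],0],[[2.2,6.1,3.2],[0,0,0],0],[[2.2,6.1,3.2],[0,0,0],0],[[2.2,6.1,3.2],[0,0,0],0],[[2.2,6.1,3.2],[0,0,0],0],[[2.2,6.1,3.2],[0,0,0],0],[[2.2,6.1,3.2],[0,0,0],0],[[0,0,0],[0,0,0],0]]'
python3 -c "
from h import *
plan([490,-190,340],tgt(-30,70));print(r.state()['q'].round(2))"
```

```text
clock: 10.35
tool_pos: [488.9, -198.2, 338.4]
orientation: [0.72, 2.126, -0.393]
ft_force: [0.5, 0.1, -0.9]
grip_width: -0.0
finger_force: 0.0
turn [15.8 42.3 28.6] rows 5.0 shift after turn (tool mm) [ 6.9  3.8 -2.8] now [ 488.9 -198.2  338.4] clock 10.35
[-0.66 -0.2   0.43  2.41  1.37  0.78 -0.29]
clock: 11.25
tool_pos: [493.1, -200.3, 341.2]
orientation: [1.734, 2.579, -0.166]
ft_force: [0.0, -0.7, -0.1]
grip_width: 0.3
finger_force: 0.0
turn [-12.1 -16.  -36.4] rows 5.0 shift after turn (tool mm) [ 7.8  7.4 -1.6] now [ 493.1 -200.3  341.2] clock 11.25
[-0.47  0.25  0.88  1.68 -0.08  1.3   0.8 ]
```

```bash
python3 -m pendant '[[[-2,-2.67,-6.07],[0,0,0],0],[[-2,-2.67,-6.07],[0,0,0],0],[[-2,-2.67,-6.07],[0,0,0],0],[[-2,-2.67,-6.07],[0,0,0],0],[[-2,-2.67,-6.07],[0,0,0],0],[[-2,-2.67,-6.07],[0,0,0],0],[[0,0,0],[0,0,0],0]]'
python3 - <<'E'
from fast import *
from h import r,plan
q=np.array(r.state()["q"]);print(q.round(2))
for h in((-30,70),(-20,70),(-15,72)):
    x,e=go(q,hook(*h)[:2]);y,e2=go(x,hook(*h)[2:]);print("  ",h,round(e,1),x.round(2),round(e2,1),y.round(2))
    for w in hook(*h)[:2]: print(w[0].round());plan(w[0],tgt(*h))
E
```

```text
clock: 11.95
tool_pos: [489.4, -198.7, 341.2]
orientation: [0.718, 2.706, -0.127]
ft_force: [0.1, -0.3, -0.7]
grip_width: 0.3
finger_force: 0.0
[-0.59 -0.07  0.77  1.96  0.21  0.91  1.14]
   (-30, 70) 0.1 [ 0.05  0.4   0.5   2.22 -0.74  0.28  2.22] 0.0 [-0.32  0.32  0.86  1.94 -0.4   0.67  1.81]
[ 465. -258.  133.]
turn [0.1 0.1 0.3] rows 1.0 shift after turn (tool mm) [ 62.7 -63.6 198.4] now [ 489.4 -198.7  341.2] clock 11.95
[ 485. -270.   70.]
turn [0.1 0.1 0.3] rows 1.0 shift after turn (tool mm) [ 62.7 -63.6 265.4] now [ 489.4 -198.7  341.2] clock 11.95
   (-20, 70) 0.1 [ 0.09  0.4   0.52  2.22 -0.94  0.35  2.64] 0.0 [-0.27  0.33  0.86  1.94 -0.52  0.7   2.11]
[ 463. -264.  133.]
turn [-3.3  0.1 -9.1] rows 2.0 shift after turn (tool mm) [ 73.7 -70.7 194.4] now [ 489.4 -198.7  341.2] clock 11.95
[ 484. -272.   70.]
turn [-3.3  0.1 -9.1] rows 2.0 shift after turn (tool mm) [ 73.7 -70.7 261.4] now [ 489.4 -198.7  341.2] clock 11.95
   (-15, 72) 0.1 [ 0.07  0.43  0.59  2.19 -0.9   0.44  2.7 ] 0.0 [-0.23  0.35  0.85  1.9  -0.54  0.77  2.22]
[ 463. -268.  135.]
turn [ -4.8   2.1 -13.9] rows 2.0 shift after turn (tool mm) [ 70.9 -73.5 194.2] now [ 489.4 -198.7  341.2] clock 11.95
[ 483. -273.   71.]
turn [ -4.8   2.1 -13.9] rows 2.0 shift after turn (tool mm) [ 70.9 -73.5 261.2] now [ 489.4 -198.7  341.2] clock 11.95
```

```bash
python3 -m pendant '[[[0,0,0],[0.0235,-0.0105,0.02],0],[[0,0,0],[0.0235,-0.0105,0.033],0],[[0,0,0],[0.0235,-0.0105,0.033],0],[[0,0,0],[0,-0.0105,0.033],0],[[0,0,0],[0,-0.0105,0.033],0],[[0,0,0],[0,-0.0105,0.033],0],[[0,0,0],[0,0,0],0]]'
python3 - <<'E'
from h import *
plan([480,-266,65],tgt(-30,70));print(r.state()["q"].round(2))
c=r.calibration("wrist");cv2.imwrite("pics/w5.png",r.grab_frame("wrist"))
for y in(-216,-301,-386): print(y,proj(c,[497+(y+301)*.04,y,88.5]).round())
E
```

```text
clock: 12.65
tool_pos: [453.4, -252.0, 145.7]
orientation: [0.734, 2.71, -0.135]
ft_force: [-0.4, 0.7, -0.2]
grip_width: -0.2
finger_force: 0.0
turn [-0.4 -0.3 -0.2] rows 1.0 shift after turn (tool mm) [-0.6  1.2 86.1] now [ 453.4 -252.   145.7] clock 12.65
[-0.26  0.24  0.75  2.27 -0.37  0.36  1.82]
-216 [407. 260.]
-301 [293. 301.]
-386 [201. 335.]
```

View pics/w5.png

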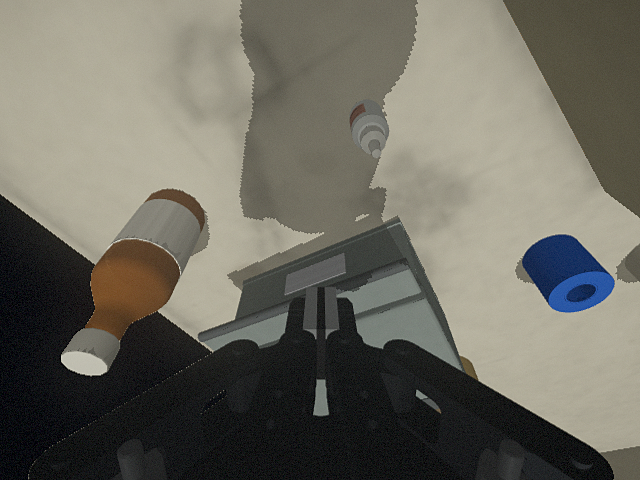

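The wrist view shows the right lip's lower edge from (199,337) to (409,262), again as projected. The bottle (140,270) and the dropper (368,128) are clear, so I go under the lip.

```bash
python3 -m pendant '[[[0,0,0],[0,0,0.028],0],[[0,0,0],[0,0,0.028],0],[[0,0,0],[0,0,0.028],0],[[0,0,0],[0,0,0],0],[[0,0,0],[0,0,0],0]]'
python3 - <<'E'
from h import *
plan([480,-266,65],tgt(-30,70));p,q,s=pose();print(s["q"].round(2),s["ft_force"])
for a,b in((0,9),(9,18),(18,27),(27,36),(36,45),(45,54)):
    f=lambda t:np.array([-181*np.cos(np.radians(t)),0,181*np.sin(np.radians(t))]);print(b,q.inv().apply(f(b)-f(a)).round(1))
print("+x 10:",q.inv().apply([10,0,0]).round(1))
E
```

```text
clock: 13.2
tool_pos: [480.7, -263.0, 70.9]
orientation: [0.723, 2.708, -0.13]
ft_force: [0.6, 0.4, 0.5]
grip_width: 0.2
finger_force: 0.0
turn [-0.1 -0.   0.1] rows 1.0 shift after turn (tool mm) [ 1.2 -2.9  5.8] now [ 480.7 -263.    70.9] clock 13.2
[ 0.06  0.41  0.4   2.27 -0.64  0.18  2.06] [0.61178987 0.36090399 0.52349138]
9 [-11.5   1.1 -26. ]
18 [-14.8   3.2 -24. ]
27 [-17.8   5.4 -21.5]
36 [-20.4   7.4 -18.4]
45 [-22.4   9.2 -14.9]
54 [-23.9  10.7 -11. ]
+x 10: [-8.1  5.   3. ]
```

```bash
python3 -m pendant '[[[0,0,0],[-0.003,0.002,0.004],0],[[0,0,0],[-0.004,0.0025,0.0015],0],[[0,0,0],[-0.004,0.0025,0.0015],0],[[0,0,0],[-0.004,0,-0.008],0],[[0,0,0],[-0.004,0,-0.009],0],[[0,0,0],[-0.004,0,-0.009],0],[[0,0,0],[-0.005,0.001,-0.008],0],[[0,0,0],[-0.005,0.001,-0.008],0],[[0,0,0],[-0.005,0.001,-0.008],0],[[0,0,0],[0,0,0],0]]'
python3 - <<'E'
from h import *
p,q,s=pose();print(p.round(),s["q"].round(2),s["ft_force"])
c=r.calibration("wrist");cv2.imwrite("pics/w6.png",r.grab_frame("wrist"))
n,u=-q.as_matrix()[:,0],q.as_matrix()[:,2]
for t in range(0,30,4):
    a=np.radians(t);E=np.array([498+181-181*np.cos(a),-277,85.5+181*np.sin(a)]);e=E-p;k=-(e[1])/q.as_matrix()[1,1];e=e+k*0
    print(t,"perp",(e@n).round(1),"past",(-e@u).round(1),"pix L,R",proj(c,E+[0,61,0]).round(),proj(c,E+[-7,-109,0]).round())
E
```

```text
clock: 14.2
tool_pos: [502.9, -264.1, 123.5]
orientation: [0.723, 2.71, -0.129]
ft_force: [-5.3, 2.1, 1.4]
grip_width: 0.1
finger_force: 2.7
[ 503. -264.  124.] [-0.15  0.36  0.63  2.19 -0.52  0.35  1.93] [-5.26151782  2.12790127  1.430858  ]
0 perp -10.9 past -36.5 pix L,R [399. 211.] [151. 311.]
4 perp -6.3 past -24.8 pix L,R [404. 226.] [143. 327.]
8 perp -0.9 past -13.4 pix L,R [410. 245.] [136. 346.]
12 perp 5.1 past -2.3 pix L,R [418. 267.] [130. 367.]
16 perp 11.8 past 8.3 pix L,R [427. 292.] [125. 390.]
20 perp 19.0 past 18.5 pix L,R [438. 322.] [120. 416.]
24 perp 26.9 past 28.1 pix L,R [451. 355.] [117. 443.]
28 perp 35.2 past 37.2 pix L,R [466. 392.] [115. 473.]
```

View pics/w6.png

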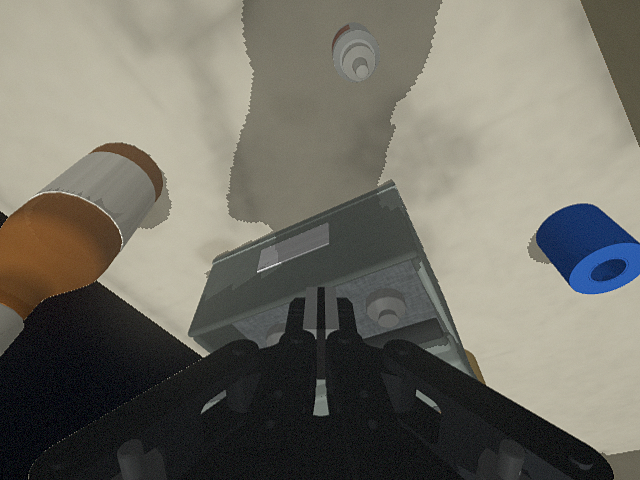

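The lip's end is now near (441,330), so the right lid is up about 20° with the tip well under it. I lift on to about 52°.

```bash
python3 -m pendant '[[[0,0,0],[-0.007,0.002,-0.0085],0],[[0,0,0],[-0.007,0.002,-0.0085],0],[[0,0,0],[-0.0068,0.0025,-0.006],0],[[0,0,0],[-0.0068,0.0025,-0.006],0],[[0,0,0],[-0.0068,0.0025,-0.006],0],[[0,0,0],[-0.0075,0.003,-0.005],0],[[0,0,0],[-0.0075,0.003,-0.005],0],[[0,0,0],[-0.0075,0.003,-0.005],0],[[0,0,0],[-0.008,0.0035,-0.0035],0],[[0,0,0],[-0.008,0.0035,-0.0035],0],[[0,0,0],[-0.006,0.002,-0.002],0],[[0,0,0],[0,0,0],0]]'
python3 - <<'E'
from h import *
p,q,s=pose();print(p.round(),s["q"].round(2),s["ft_force"])
n,u=-q.as_matrix()[:,0],q.as_matrix()[:,2]
for t in range(40,65,5):
    a=np.radians(t);e=np.array([498+181-181*np.cos(a),-277,85.5+181*np.sin(a)])-p
    print(t,"perp",(e@n).round(1),"past",(-e@u).round(1))
E
```

```text
clock: 15.45
tool_pos: [566.2, -266.6, 205.6]
orientation: [0.723, 2.708, -0.131]
ft_force: [-0.7, 0.1, 0.3]
grip_width: 0.0
finger_force: 0.2
[ 566. -267.  206.] [-0.3   0.35  0.8   1.98 -0.38  0.6   1.76] [-0.66080252  0.06133808  0.33448572]
40 perp -17.5 past 2.2
45 perp -4.8 past 10.0
50 perp 8.3 past 16.6
55 perp 21.8 past 22.0
60 perp 35.6 past 26.0
```

```bash
python3 -m pendant '[[[0,0,0],[0.01,-0.01,-0.05],0],[[0,0,0],[0.015,-0.01,-0.05],0],[[0,0,0],[0,0,-0.03],0],[[0,0,0],[0,0,0],0],[[0,0,0],[0,0,0],0]]'
python3 - <<'E'
from h import *
p,q,s=pose();print(p.round(),s["q"].round(2),s["ft_force"])
cv2.imwrite("pics/t7.png",np.hstack([cv2.resize(r.grab_frame("wrist"),(400,300)),cv2.resize(r.grab_frame("top")[150:330,130:450],(400,225))] if 0 else [cv2.resize(r.grab_frame("wrist"),(400,300)),cv2.resize(r.grab_frame("top")[120:360,130:450],(400,300))]))
E
```

```text
clock: 15.95
tool_pos: [499.8, -249.5, 315.0]
orientation: [0.722, 2.708, -0.128]
ft_force: [0.1, 0.4, 0.4]
grip_width: -0.1
finger_force: 0.0
[ 500. -250.  315.] [-0.63  0.04  1.02  1.96  0.02  0.81  1.42] [0.10241928 0.44299895 0.38526815]
```

View pics/t7.png

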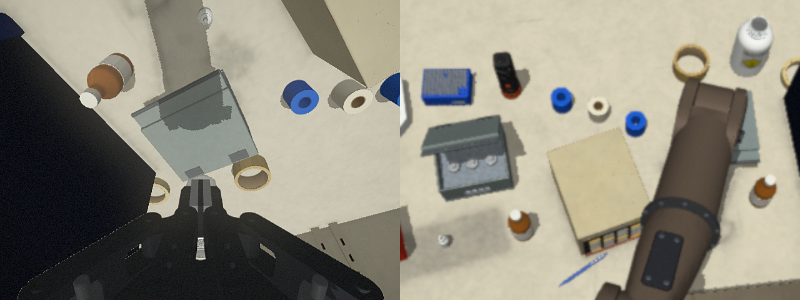

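The wrist half shows the right lid shut again, and the top view shows the left one still up. The right case is therefore the failed one. Next I take the white roll.

```bash
python3 - <<'E'
from fast import *
from h import r,plan,ray,cv2
c=r.calibration("top");f=cv2.imread("pics/top0.png")
b=f[190:235,270:310].astype(int);m=((b.min(2)>195)).astype(np.uint8)
print("white px",m.sum(), "hole guess",ray(c,(288.4,204.5),50).round(),ray(c,(259,197),50).round(),ray(c,(318.5,215),50).round())
q=np.array(r.state()["q"])
for psi in(-70,-30,-50):
    x=q;o=[]
    for w in[((560,-180,330),psi,80),((690,-20,250),psi,89.9),((690,-20,10),psi,89.9),((690,-20,250),psi,89.9),((603,-305,250),psi,89.9),((603,-305,110),psi,89.9)]:
        x,e=go(x,[w]);o.append((round(e),x.round(2).tolist()))
    print(psi,*o,sep="\n ")
plan([560,-180,330],tgt(-70,80))
E
```

```text
white px 93 hole guess [696. -19.  50.] [732.  70.  50.] [ 650. -109.   50.]
-70
 (0, [-0.63, 0.36, 1.04, 1.65, -0.2, 1.19, 0.79])
 (0, [-0.53, 0.64, 0.85, 1.4, -0.48, 1.31, 0.7])
 (0, [-0.46, 0.87, 0.71, 1.59, -0.66, 0.94, 0.84])
 (0, [-0.53, 0.64, 0.85, 1.4, -0.49, 1.31, 0.7])
 (0, [-0.11, 0.62, 0.86, 1.44, -0.48, 1.3, 1.15])
 (0, [-0.08, 0.74, 0.79, 1.58, -0.58, 1.07, 1.23])
-30
 (0, [-0.55, 0.28, 0.97, 1.71, -0.23, 1.11, 1.52])
 (0, [-0.51, 0.63, 0.81, 1.4, -0.46, 1.3, 1.38])
 (0, [-0.44, 0.85, 0.67, 1.59, -0.63, 0.92, 1.52])
 (0, [-0.51, 0.63, 0.81, 1.4, -0.46, 1.3, 1.38])
 (0, [-0.09, 0.61, 0.83, 1.44, -0.45, 1.29, 1.83])
 (0, [-0.06, 0.73, 0.75, 1.58, -0.55, 1.06, 1.91])
-50
 (0, [-0.6, 0.31, 1.0, 1.68, -0.2, 1.13, 1.14])
 (0, [-0.52, 0.63, 0.82, 1.4, -0.47, 1.3, 1.04])
 (0, [-0.45, 0.86, 0.68, 1.59, -0.64, 0.93, 1.17])
 (0, [-0.52, 0.63, 0.82, 1.4, -0.47, 1.31, 1.04])
 (0, [-0.1, 0.61, 0.84, 1.44, -0.46, 1.29, 1.48])
 (0, [-0.06, 0.73, 0.76, 1.58, -0.56, 1.06, 1.56])
turn [10.2  9.5 38.8] rows 5.0 shift after turn (tool mm) [ 41.3  81.  -23.8] now [ 499.2 -249.8  313.8] clock 16.05
```

```bash
python3 -c "
from h import *
plan([694,-19,220],tgt(-70,89.99))"
python3 -m pendant '[[[1.15,2.9,6.55],[0,0,0],1],[[1.15,2.9,6.55],[0,0,0],1],[[1.15,2.9,6.55],[0,0,0],1],[[1.15,2.9,6.55],[0,0,0],1],[[1.15,2.9,6.55],[0,0,0],1],[[1.15,2.9,6.55],[0,0,0],1],[[0,0,0],[0,0,0],1]]'
python3 -c "
from h import *
plan([694,-19,220],tgt(-70,89.99))"
```

```text
turn [ 6.8 19.1 39.7] rows 5.0 shift after turn (tool mm) [150.2 262.   93.7] now [ 499.2 -249.8  313.8] clock 16.05
clock: 16.75
tool_pos: [499.7, -251.3, 312.6]
orientation: [1.786, 2.554, -0.022]
ft_force: [0.3, 0.0, -0.4]
grip_width: 85.6
finger_force: 0.0
turn [0.2 1.6 0.1] rows 1.0 shift after turn (tool mm) [151.9 262.1  92.6] now [ 499.7 -251.3  312.6] clock 16.75
```

```bash
python3 -m pendant '[[[0,1.6,0],[0.0217,0.0374,0],1],[[0,0,0],[0.0217,0.0374,0],1],[[0,0,0],[0.0217,0.0374,0],1],[[0,0,0],[0.0217,0.0374,0],1],[[0,0,0],[0.0217,0.0374,0],1],[[0,0,0],[0.0217,0.0374,0],1],[[0,0,0],[0.0217,0.0374,0.03],1],[[0,0,0],[0,0,0.03],1],[[0,0,0],[0,0,0.03],1],[[0,0,0],[0,0,0],1]]'
python3 - <<'E'
from h import *
plan([694,-19,220],tgt(-70,89.99))
c=r.calibration("wrist");f=r.grab_frame("wrist");cv2.imwrite("pics/w8.png",f)
print("roll pred",proj(c,[694,-19,50]).round())
b=f.astype(int);m=((b.min(2)>150)&(b.max(2)-b.min(2)<60)).astype(np.uint8)
for k in cv2.findContours(m,0,2)[0]:
    if cv2.contourArea(k)>300:(x,y),rad=cv2.minEnclosingCircle(k);print((round(x),round(y)),round(rad),cv2.contourArea(k),ray(c,(x,y),50).round())
E
```

```text
clock: 17.75
tool_pos: [689.1, -17.8, 221.9]
orientation: [-1.793, -2.579, -0.002]
ft_force: [0.1, 0.5, -0.4]
grip_width: 85.4
finger_force: 0.0
turn [ 0.  -0.1  0.4] rows 1.0 shift after turn (tool mm) [-2.8  4.2  1.9] now [689.1 -17.8 221.9] clock 17.75
roll pred [325. 217.]
(335, 210) 24 502.0 [700. -10.  50.]
```

View pics/w8.png

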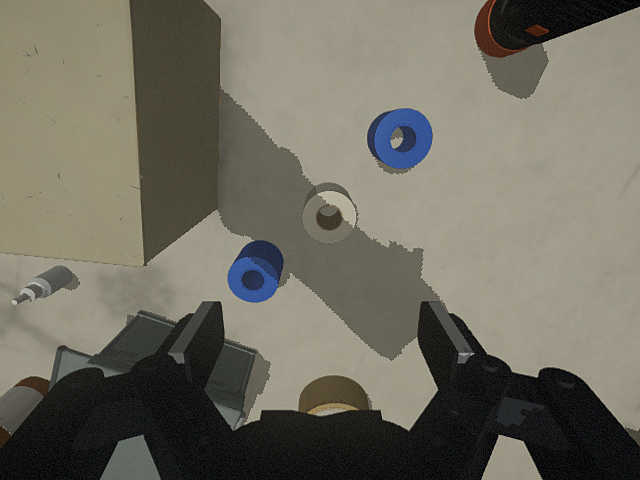

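The picture shows the white roll (half in shadow) at (330,216), between the blue ones at (400,138) and (254,272). That puts it at about (698,-17). I descend and grip.

```bash
python3 -c "
from h import *
plan([698,-17,11],tgt(-70,89.99))"
python3 -m pendant '[[[0,0,0],[-0.003,0.008,0.03],1],[[0,0,0],[0,0,0.04],1],[[0,0,0],[0,0,0.04],1],[[0,0,0],[0,0,0.04],1],[[0,0,0],[0,0,0.035],1],[[0,0,0],[0,0,0.024],1],[[0,0,0],[0,0,0],1],[[0,0,0],[0,0,0],1]]'
python3 -c "
from h import *
plan([698,-17,11],tgt(-70,89.99))"
```

```text
turn [0.2 0.  0.4] rows 1.0 shift after turn (tool mm) [ -1.2   7.9 214. ] now [690.2 -18.5 225. ] clock 17.8
clock: 18.6
tool_pos: [702.7, -19.1, 20.3]
orientation: [1.791, 2.572, 0.01]
ft_force: [1.0, 0.2, 0.9]
grip_width: 85.5
finger_force: 0.0
turn [0.5 0.1 0.3] rows 1.0 shift after turn (tool mm) [ 3.6 -3.7  9.3] now [702.7 -19.1  20.3] clock 18.6
```

```bash
python3 -m pendant '[[[0,0,0],[0.003,-0.004,0.007],1],[[0,0,0],[0,0,0],0.3],[[0,0,0],[0,0,0],0.3],[[0,0,0],[0,0,0],0.3],[[0,0,0],[0,0,0],0.3],[[0,0,0],[0,0,0],0.3],[[0,0,0],[0,0,0],0.3]]' 30
python3 -m pendant '[[[0,0,0],[0,0,-0.03],0.3],[[0,0,0],[0,0,-0.05],0.3],[[0,0,0],[0,0,-0.05],0.3],[[0,0,0],[0,0,-0.05],0.3],[[0,0,0],[0,0,-0.05],0.3],[[0,0,0],[0,0,0],0.3]]'
python3 -c "
from h import *
plan([603,-305,240],tgt(-70,89.99));c=r.calibration('top')
f=cv2.imread('pics/top0.png')
print([ray(c,p,101).round() for p in((356,197),(410,194),(416,248),(362,252))])"
```

```text
clock: 19.3
tool_pos: [697.3, -16.9, 12.4]
orientation: [1.792, 2.573, 0.01]
ft_force: [-2.6, 1.1, 6.1]
grip_width: 51.4
finger_force: 30.7
clock: 19.9
tool_pos: [698.1, -19.3, 249.5]
orientation: [1.787, 2.565, 0.017]
ft_force: [0.8, 0.1, -0.9]
grip_width: 51.2
finger_force: 31.9
turn [1.  0.3 0.3] rows 1.0 shift after turn (tool mm) [-236.  -187.1    9.5] now [698.1 -19.3 249.5] clock 19.9
[array([ 675., -226.,  101.]), array([ 666., -392.,  101.]), array([ 491., -379.,  101.]), array([ 496., -218.,  101.])]
```

```bash
python3 -m pendant '[[[0.5,0,0],[-0.0393,-0.0316,0],0.3],[[0.5,0,0],[-0.0393,-0.0316,0],0.3],[[0,0,0],[-0.0393,-0.0316,0],0.3],[[0,0,0],[-0.0393,-0.0316,0],0.3],[[0,0,0],[-0.0393,-0.0316,0],0.3],[[0,0,0],[-0.0393,-0.0316,0],0.3],[[0,0,0],[0,0,0.03],0.3],[[0,0,0],[0,0,0.03],0.3],[[0,0,0],[0,0,0],0.3],[[0,0,0],[0,0,0],0.3]]'
python3 -c "
from h import *
plan([600,-304,114],tgt(-70,89.99))
cv2.imwrite('pics/t9.png',r.grab_frame('wrist'))"
```

```text
clock: 20.9
tool_pos: [599.3, -301.8, 182.7]
orientation: [-1.792, -2.573, 0.014]
ft_force: [-0.5, -0.1, -0.3]
grip_width: 51.0
finger_force: 31.9
turn [-0.6  0.   0.3] rows 1.0 shift after turn (tool mm) [-2.3 -0.1 68.7] now [ 599.3 -301.8  182.7] clock 20.9
```

View pics/t9.png

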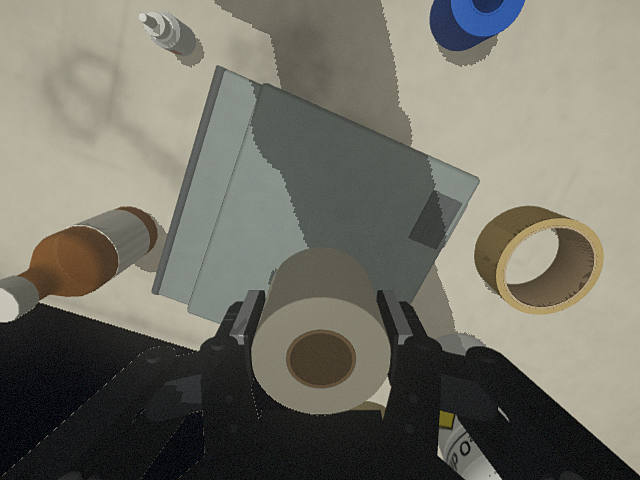

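The roll is held upright at (320,355) over the shut lid. I lower it and let go; from here I check only by numbers, having used up the picture views.

```bash
python3 -m pendant '[[[-0.6,0,0],[-0.002,0,0.03],0.3],[[0,0,0],[0,0,0.025],0.3],[[0,0,0],[0,0,0.01],0.3],[[0,0,0],[0,0,0.002],0.3],[[0,0,0],[0,0,0],0.3],[[0,0,0],[0,0,0],0.3]]'
```

```text
clock: 21.55
tool_pos: [600.5, -304.7, 117.3]
orientation: [1.793, 2.575, -0.0]
ft_force: [0.2, 0.3, -0.5]
grip_width: 51.3
finger_force: 31.9
```

```bash
python3 -m pendant '[[[0,0,0],[0,0,0.002],0.3],[[0,0,0],[0,0,0.001],0.3],[[0,0,0],[0,0,0],0.3],[[0,0,0],[0,0,0],0.3]]'
```

```text
clock: 21.95
tool_pos: [600.2, -304.4, 113.9]
orientation: [1.794, 2.576, 0.001]
ft_force: [-1.2, 1.0, 5.0]
grip_width: 51.1
finger_force: 32.4
```

```bash
python3 -m pendant '[[[0,0,0],[0,0,0],0.7],[[0,0,0],[0,0,0],0.9],[[0,0,0],[0,0,0],1],[[0,0,0],[0,0,0],1],[[0,0,0],[0,0,-0.02],1],[[0,0,0],[0,0,-0.05],1],[[0,0,0],[0,0,-0.05],1],[[0,0,0],[0,0,-0.05],1],[[0,0,0],[-0.03,0,-0.03],1],[[0,0,0],[0,0,0],1],[[0,0,0],[0,0,0],1]]'
python3 - <<'E'
from h import *
c=r.calibration("wrist");f=r.grab_frame("wrist")
b=f.astype(int);m=((b[...,2]-b[...,0]>8)&(b.min(2)>100)).astype(np.uint8)
x,y=proj(c,[600,-304,151]).round().astype(int);print("pred top centre",x,y,"hole px",f[y,x],"sides",f[y,x+18],f[y,x-18],f[y-18,x],f[y+18,x])
d=((b.max(2)<110)).astype(np.uint8);d[:y-40]=0;d[y+40:]=0;d[:,:x-40]=0;d[:,x+40:]=0
for k in cv2.findContours(d,0,2)[0]:
    if cv2.contourArea(k)>30: print(cv2.contourArea(k),cv2.minEnclosingCircle(k))
E
```

```text
clock: 23.05
tool_pos: [609.8, -332.9, 313.0]
orientation: [1.796, 2.575, -0.0]
ft_force: [-0.0, 0.6, -0.1]
grip_width: 85.6
finger_force: 0.0
pred top centre 322 183 hole px [91 97 91] sides [126 141 145] [128 146 148] [125 141 145] [131 148 152]
572.0 ((321.2482604980469, 184.91958618164062), 14.189062118530273)
2607.0 ((321.5, 182.5), 55.861534118652344)
```

The roll's hole shows at (321,185), within 2 px of where an upright roll on the lid should put it, so I hand the job in.

```bash
python3 -c "
from rig import r
print(r.job_done())"
```

```text
the job is handed in; nothing more can be done
None
```

The job is handed in at about 23 s, with no verdict returned: the left lid held and stands about half open, and the right lid dropped shut (seen shut after release, the fall itself not watched) with the white roll upright on its middle. I saw no bottle or dropper moved, and I viewed 12 pictures, two over the limit of 10.

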